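# Close the loaded mini centrifuge, switch it on and start the timer

## Task

The centrifuge is loaded: push its lid down gently until it is fully shut, then press the bottom (line-marked) half of the rocker switch on its front all the way in to turn it on, and then press the red button of the timer to start timing the spin. Do it all with the fingertips: nothing is picked up, the timer stays where it lies, and the other things on the table are left alone.

Things in the scene. Friction and masses are not known exactly. Their poses are not given: they have to be found in the camera images.
- mini_centrifuge: Cream-white mini centrifuge, fixed, 160 mm wide, domed grey lid hinged at the back. Origin: centre of its underside; x from its front (facing the robot) to its back, y to the left as the robot sees it, z up. Steep front face at x = -82 mm, rim 92 mm high. The round black knob (26 mm wide, centre y = -28, 45 mm up, out to x = -96 mm), rotor and blue-capped tubes are left alone.
- lid_hinge (a point): The lid's hinge line, at the back of the centrifuge: x = 81 mm, y = 0, 96.5 mm up in the centrifuge's frame; the hinge line runs along the centrifuge's y.
- lid_tab (a point): Middle of the outer (upper when shut) face of the small grey tab, 10 x 30 mm, on the lid's free edge, 146 mm from the hinge line; it moves with the lid. Shut, it lies at x = -65 mm, 101 mm up in the centrifuge's frame.
- lid_top (a point): Summit of the lid's domed outer side; moves with the lid. The dome is solid, round, 136 mm across, its axis 74 mm from the hinge line; shut, the summit is at x = 7 mm, 131 mm up in the centrifuge's frame, the outer face 130 mm up at 25 mm from the dome's axis, 124 at 50 mm, 112 at 65 mm, the rim (68 mm) 94 mm up.
- mini_centrifuge_lid (a joint): Lid angle in rad: 0 shut, up to 1.43 open (nearly upright). Starts open at 0.9 to 1.35, domed side to the back and up. A stiff hinge (0.12 N m friction) keeps it wherever it is left, so it must be pushed down all the way; 1 to 2 N at the free edge move it.
- switch_on_end (a point): Where to press the rocker: outer face of its bottom half (marked with a white line; the upper half has a white ring), mid width. The black rocker is 12 mm wide, 18 mm high; pivot at x = -82, y = 36, z = 45 mm in the centrifuge's frame. This point is 39 mm up and, while off, at x = -87 mm. Pushed towards the centrifuge's +x, it goes in about 2 mm.
- mini_centrifuge_switch (a joint): Rocker angle in rad: 0 off (upper half in, bottom half standing out), 0.279 fully on (bottom half in). Starts off, and stays where it is left (friction; 1 to 2 N at the bottom edge move it).
- lab_timer: The timer, a flat cream-white box 58 x 66 mm, 15 mm high, with a grey display and three buttons in a row on top: one red, two grey. It lies loose on the table, about 0.1 kg. Origin: centre of its underside; z up; the display is at its +x side, the buttons at its -x side, the red one at the +y end.
- key_top (a point): Centre of the top face of the timer's red button (10.5 x 14.5 mm along the timer's x and y), 20.5 mm above the table; it moves with the button.
- timer_key (a joint): Travel of the red button in m: 0 up, 0.003 fully down; a spring pushes it back up (1.2 N to start it, 3 N fully down).
- glucose_meter: Bystander: white hand-held meter with a display and a blue button, 93 x 52 x 20 mm, lying flat. Origin: centre of its underside. The timer lies on one side of the centrifuge's front, this on the other; which is which varies.
- specimen_cup_a: Bystander: clear specimen cup with a red screw lid, 62 mm across, 72 mm high. Origin: centre of its underside.
- specimen_cup_b: Bystander: clear specimen cup with a yellow screw lid, 62 mm across, 72 mm high. Origin: centre of its underside.
- strip_vial_b: Bystander: white test-strip vial with a blue cap, 42 mm across, 104 mm high. Origin: centre of its underside.
- oximeter: Bystander: small white and blue finger clip, 58 x 32 x 31 mm. Origin: centre of its underside.
- tweezers: Bystander: steel tweezers, 130 x 15 x 9 mm, lying flat. Origin: centre of its underside.
- thermometer: Bystander: white digital thermometer, 123 x 19 x 11 mm, lying flat. Origin: centre of its underside.

How it is judged:
On the way, in this order (a step that is already met when the one before it is completed fails the run):
1. the lid is pushed fully shut while the centrifuge is still off (value of joint mini_centrifuge_lid below 0.03 rad and value of joint mini_centrifuge_switch below 0.1 rad), for 0.2 s.
2. with the lid shut, the rocker is pressed over to on (value of joint mini_centrifuge_lid below 0.03 rad and value of joint mini_centrifuge_switch above 0.2 rad), for 0.2 s.
3. the timer's red button is pressed down (all of step 2 and value of joint timer_key above 0.002 m), for 0.05 s.
At the end, for the whole second after the job is handed in: The lid is shut (within 0.03 rad, about 4 mm at its tab), the rocker is on (over 0.2 of its 0.279 rad), the timer's red button has been pressed at least 2 mm after that and has come back up, and the timer and every bystander lie still within 20 mm of where they were (all of step 2 and value of joint timer_key below 0.001 m and distance of each of lab_timer, glucose_meter, specimen_cup_a, specimen_cup_b, strip_vial_b, oximeter, tweezers, thermometer from where it was at the start of the episode below 0.02 m and height (world z) of lab_timer below 0.005 m and linear speed of lab_timer below 0.02 m/s); the robot touches nothing.
It fails at once if the centrifuge is switched on while its lid is open (value of joint mini_centrifuge_switch above 0.14 rad and value of joint mini_centrifuge_lid above 0.06 rad).
It fails at once if the timer is started before the centrifuge is on (value of joint timer_key above 0.002 m and value of joint mini_centrifuge_switch below 0.1 rad).
It fails at once if the lid is slammed (faster than 3 rad/s, about 0.4 m/s at its tab) (velocity of joint mini_centrifuge_lid below -3 rad/s).
It fails at once if the timer is lifted by more than 10 mm, tipped, or shifted by more than 20 mm (height (world z) of lab_timer above 0.01 m or angle between lab_timer's own z axis and vertical above 0.2 rad or distance of lab_timer from where it was at the start of the episode above 0.02 m).
It fails at once if a bystander is moved by more than 20 mm or tipped (distance of any of glucose_meter, specimen_cup_a, specimen_cup_b, strip_vial_b, oximeter, tweezers, thermometer from where it was at the start of the episode above 0.02 m or angle between any of glucose_meter, specimen_cup_a, specimen_cup_b, strip_vial_b, oximeter, tweezers, thermometer's own z axis and vertical above 0.5 rad).
It also fails if it takes over 54 s, if anything falls off the work surface, if the arm or the gripper's body presses on something with over 40 N, if the wrist force passes 120 N, or if a joint passes its speed limit or range.

## Robot

A 6-joint arm with a two-finger parallel gripper is mounted at the origin on a cart in front of the work surface, level with it; the furniture and walls round the work are solid. World frame = base frame: x ahead of the robot, y to its left, z up, the work surface at z = 0. Lengths are in m, angles in rad, forces in N, time in s.
With the tool pointing down it reaches from about 0.325 to 0.85 m from the base axis. Payload 15.5 kg.
Tool frame: the origin (TCP) lies at the very end of the fingers, on their centre line; the grasp point (between the pads) lies 19 mm behind it; x points along the fingers, z is the direction in which the jaws open and shut, and the axes are right-handed (so a half turn about x gives the same grasp; the last joint's range is limited). The gripper opens to 91 mm and grips with 3 to 60 N. Pads are 32 mm wide; open, the fingers measure 118 mm over their backs; the gripper's body (76 mm by 178 mm) begins 60 mm behind the grasp point.
Start: joints at [1.188, 0.494, 1.345, -0, 1.302, -0.096], TCP at [0.177, 0.599, 0.214] pointing down, gripper open.
Joint ranges: [-2.91, 2.91], [-0.82, 2.16], [0.22, 2.67], [-1.22, 4.37], [0.12, 2.79], [-3.08, 3.08]. Speed limits (rad/s): [1.89, 1.89, 2.57, 3.01, 3.01, 3.01].

## Interface

Orientations are given as a 3x3 rotation matrix whose columns are the frame's x, y, z axes.
In Python, from plant import state, cams, manip gives the robot as it stands. The module is installed in compiled form; this text tells all that it offers.
- The arm moves only by the tool move_arm, never from a script. Its argument "series" is a list of rows, each an object of numbers: "tx", "ty", "tz": the shift along the world's x, y, z in m; "spin": the turn about the world's z in degrees. In form: [{"tx": .., "ty": .., "tz": .., "spin": ..}, ...]. A call has 1 to 5 rows; each row shifts and turns the pose as measured when the row begins; what a row does not reach is not made up. A row lasts 1/10 s, in which the tool goes at most 50 mm and 8.59 degrees, less where a joint would pass 70% of its speed; a pose out of reach is approached as far as the arm can. A call is refused whole if a number of a shift passes 0.05 or a number of a turn 8.59, either way. A call with a gripper value outside its range is refused whole. "jaw" is the finger opening in m, from 0 to 0.0912, set as the call begins (left out, the last holds). The fingers move at their own pace and stop on an object; "newtons" is the grip in N (left out, the last holds). Time passes only in rows, so rows that do not move let the fingers close. It gives the time, the measured TCP pose, the force and the opening at its end, in the units of the state.
- state(): the state, without advancing time (a new reading comes with each control period).
- cams.capture(name): name is "side" or "top"; returns a dict with "image" (420x560x3 uint8, red, green, blue), "fx", "fy", "cx", "cy" (pixels), "D" ([k1, k2, p1, p2, k3] as OpenCV has them; the pictures are not rectified), "cam_to_world" (4x4, takes a point from camera to world coordinates). Camera axes: x right, y up, looking along -z (the intrinsics and any distortion apply to the point x, -y, -z); pixel columns grow to the right and rows downward; lengths in m; the calibration is good to about 2 mm. A picture is of the moment at which its call begins. There is no depth.
- manip.close_job(): hands the job in, once; it reports no verdict.
The state is a dict: "time_s": time; "q": joint angles; "joint_vel": joint speeds; "joint_torque": joint torques, N m; "ee_pos": TCP position; "orientation": TCP orientation; "force": force on the tool from outside, world axes, zero at the start; "ft_torque": the same for the moment, N m; "finger_gap": opening from 0.0 (shut) to 1.0 (fully open).
Only numpy, scipy, OpenCV 4.12 (cv2) and the standard library are available. Lean on these libraries where they do the work, as an engineer would, in place of code of your own. Each camera call takes 0.05 s, during which the arm holds its last target.

## Working session

There is one attempt and no reset: what is moved stays moved. The work goes in short steps, Python scripts to look and compute and a tool call to move; the robot and the scene stay as the last step left them, time stands still between calls to the robot, and variables do not carry over. Pictures are saved under pics/ and viewed, and the job is handed in when it is done.

Besides the shell and the picture viewer there is one more tool, called after "Call:" by a JSON object that holds its "method" and its "body". move_arm: Moves the arm, as the interface text tells. Its arguments: {"type":"object","properties":{"series":{"type":"array","items":{"type":"object","properties":{"tx":{"type":"number"},"ty":{"type":"number"},"tz":{"type":"number"},"spin":{"type":"number"}}}},"jaw":{"type":"number"},"newtons":{"type":"number"}},"required":["series"]}

```bash
mkdir -p pics
cat > h.py <<'E'
import numpy as np,cv2
from plant import state,cams,manip
def cap(n,f):
    c=cams.capture(n); cv2.imwrite('pics/'+f,c['image'][:,:,::-1]); np.save('pics/'+f+'.npy',c,allow_pickle=True); return c
def load(f): return np.load('pics/'+f+'.npy',allow_pickle=True).item()
def ray(c,u,v):
    K=np.array([[c['fx'],0,c['cx']],[0,c['fy'],c['cy']],[0,0,1.]])
    p=cv2.undistortPoints(np.array([[[u,v]]],float),K,np.array(c['D'],float))[0,0]
    T=np.array(c['cam_to_world']); d=T[:3,:3]@np.array([p[0],-p[1],-1]); return T[:3,3],d/np.linalg.norm(d)
def onz(c,u,v,z):
    o,d=ray(c,u,v); return o+d*(z-o[2])/d[2]
def tri(c1,p1,c2,p2):
    o1,d1=ray(c1,*p1);o2,d2=ray(c2,*p2)
    A=np.c_[d1,-d2]; s=np.linalg.lstsq(A,o2-o1,rcond=None)[0]
    a=o1+d1*s[0];b=o2+d2*s[1]; return (a+b)/2,np.linalg.norm(a-b)
def proj(c,P):
    T=np.linalg.inv(np.array(c['cam_to_world']));p=T[:3,:3]@np.array(P)+T[:3,3]
    K=np.array([[c['fx'],0,c['cx']],[0,c['fy'],c['cy']],[0,0,1.]])
    return cv2.projectPoints(np.array([[p[0],-p[1],-p[2]]]),np.zeros(3),np.zeros(3),K,np.array(c['D'],float))[0].ravel()
E
python3 - <<'E'
from h import *
for n in('side','top'):
    c=cap(n,n+'0.png'); print(n,np.round(c['cam_to_world'],3).tolist(),c['fx'],c['D'])
s=state();print(s['time_s'],s['ee_pos'],np.round(s['orientation'],3).tolist(),s['force'],s['finger_gap'])
E
```

```text
side [[0.929, 0.244, -0.277, 0.305], [-0.37, 0.636, -0.677, -0.67], [0.011, 0.732, 0.682, 0.729], [0.0, 0.0, 0.0, 1.0]] 396.6601831236939 [-0.11585094  0.          0.          0.          0.        ]
top [[0.116, 0.968, -0.22, 0.348], [-0.993, 0.113, -0.027, -0.026], [-0.001, 0.222, 0.975, 1.082], [0.0, 0.0, 0.0, 1.0]] 389.1271432556367 [0.01357633 0.         0.         0.         0.        ]
0.1 [0.17670088 0.59914122 0.21340468] [[-0.0, -0.959, 0.283], [-0.001, 0.283, 0.959], [-1.0, 0.0, -0.001]] [-0.600849    0.41311737  0.33556606] 1.0009259915596616
```

View pics/side0.png

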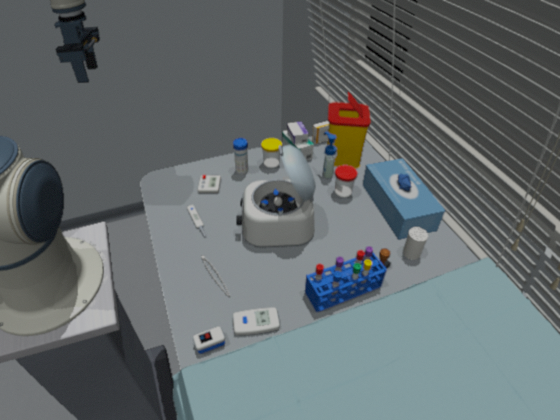

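View pics/top0.png

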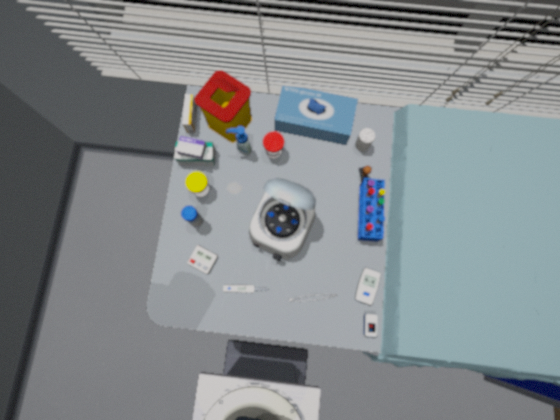

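Run:
```python
from h import *
c=cv2.imread('pics/side0.png');t=cv2.imread('pics/top0.png')
cv2.imwrite('pics/sz.png',cv2.convertScaleAbs(cv2.resize(c[120:260,180:340],None,fx=5,fy=5,interpolation=2)[:600],alpha=1.5))
a=cv2.resize(t[170:275,235:335],None,fx=5,fy=5,interpolation=2)
b=cv2.resize(t[235:285,175:230],None,fx=5,fy=5,interpolation=2)
d=np.zeros((525,800,3),np.uint8);d[:,:500]=a;d[:250,510:785]=b
cv2.imwrite('pics/tz.png',cv2.convertScaleAbs(d,alpha=1.4))
```

```text
(no output)
```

View pics/sz.png

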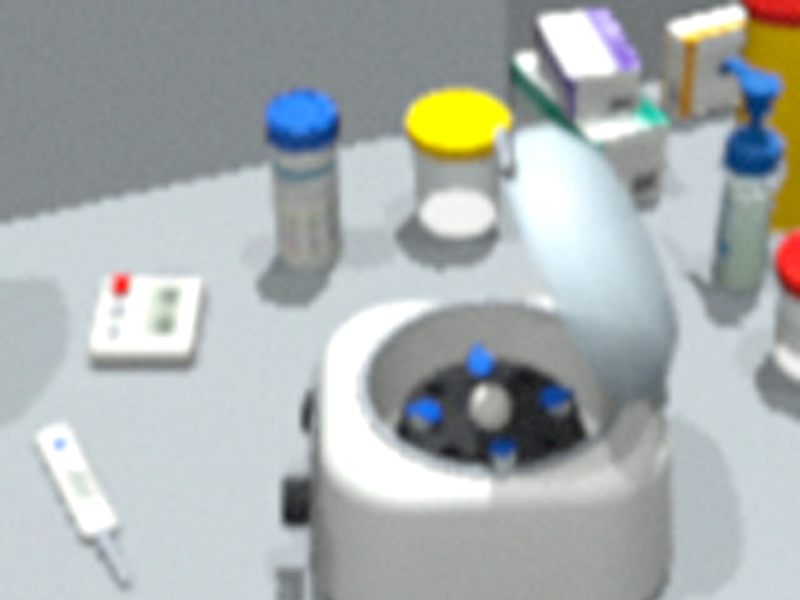

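View pics/tz.png

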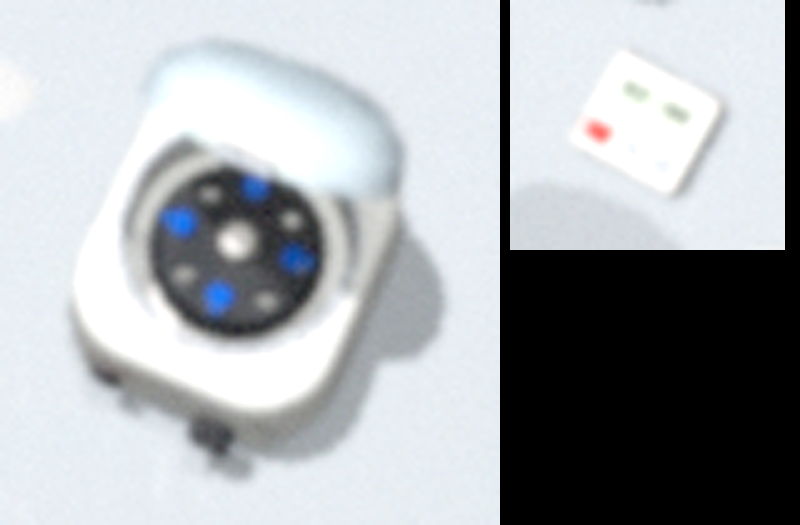

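Run:
```python
from h import *
s=load('side0.png');t=load('top0.png')
for nm,p,q in [('knob',(239.6,220.4),(277.4,257.4)),('rocker',(241.6,202),(256.4,245.2)),('hub',(180+490/5,120+405/5),(235+237/5,170+241/5)),('tab',(180+505/5,120+150/5),(235+215/5,170+42/5))]:
    print(nm,tri(s,p,t,q))
def blobs(c,m,box,mn=2):
    k=np.zeros(m.shape,np.uint8);x0,y0,x1,y1=box;k[y0:y1,x0:x1]=m[y0:y1,x0:x1]
    n,l,st,ce=cv2.connectedComponentsWithStats(k);return [(ce[i].round(2).tolist(),int(st[i,4])) for i in range(1,n) if st[i,4]>=mn]
for nm,c,b1,b2 in(('s',s,(250,180,300,215),(195,170,220,192)),('t',t,(260,200,302,240),(185,250,200,272))):
    im=c['image'].astype(int);R,G,B=im[...,0],im[...,1],im[...,2]
    print(nm,'blue',blobs(c,(B-R>70).astype(np.uint8),b1)); r=blobs(c,(R-G>50).astype(np.uint8),b2);print('red',r)
    for x,_ in r: print(onz(c,*x,0.0205))
# timer body in top
im=t['image'].astype(int);
k=np.zeros(im.shape[:2],np.uint8);sub=im[238:280,180:225];print(im[245:275:3,200].tolist()[:4], im[240,190])
```

```text
knob (array([ 0.4688283 , -0.01103525,  0.04561092]), np.float64(0.005341372648382026))
rocker (array([0.49388796, 0.04877974, 0.04655364]), np.float64(0.003709691301076481))
hub (array([ 0.56864611, -0.01257329,  0.07793179]), np.float64(0.00355361400764852))
tab (array([0.60769844, 0.01008123, 0.21363264]), np.float64(0.04419181004929861))
s blue [([275.47, 191.84], 19), ([290.3, 198.8], 10), ([264.74, 201.42], 19), ([280.0, 209.0], 3)]
red [([203.75, 176.33], 12)]
[0.43530247 0.21726051 0.0205    ]
t blue [([285.36, 207.09], 11), ([270.56, 213.8], 25), ([293.64, 221.21], 14), ([278.42, 228.96], 24)]
red [([192.06, 260.69], 16)]
[0.43329119 0.21943436 0.0205    ]
[[160, 162, 164], [201, 199, 197], [177, 181, 174], [159, 166, 155]] [167 170 175]
```

```bash
cat > ov.py <<'E'
from h import *
import sys
def W(ps,x0,y0,yaw):
    c,s=np.cos(yaw),np.sin(yaw);return [x0+c*ps[0]-s*ps[1],y0+s*ps[0]+c*ps[1],ps[2]]
def ov(c,pts,box,f,k):
    x0,y0,x1,y1=box
    im=cv2.resize(c['image'][y0:y1,x0:x1,::-1],None,fx=k,fy=k,interpolation=cv2.INTER_CUBIC)
    for P in pts:
        u=(proj(c,P)-[x0,y0]+.5)*k-.5; cv2.circle(im,(int(u[0]),int(u[1])),2,(0,255,0),-1)
    cv2.imwrite('pics/'+f,im)
def model(th):
    p=[(-.096,-.028,.045),(-.087,.036,.039),(-.082,.036,.045)]
    for a in np.linspace(-.05,.05,6): p+=[(-.082,a,.092),(a,.08,.092),(a,-.08,.092)]
    def lid(r,h): # r from hinge toward front, h above hinge-level
        return (.081-(r*np.cos(th)-h*np.sin(th)), .0965+r*np.sin(th)+h*np.cos(th))
    for r,h,y in [(.146,.0045,-.015),(.146,.0045,0),(.146,.0045,.015),(.074,.0345,0),(0,0,-.03),(0,0,.03)]:
        x,z=lid(r,h);p.append((x,y,z))
    for a in np.linspace(0,2*np.pi,24):
        x,z=lid(.074-.068*np.cos(a),-.0025);p.append((x,.068*np.sin(a),z))
    return p
if __name__=='__main__':
    x0,y0,yaw,th=map(float,sys.argv[1:5]);tag=sys.argv[5];fs=sys.argv[6] if len(sys.argv)>6 else '0.png'
    pts=[W(q,x0,y0,yaw) for q in model(th)]
    ov(load('side'+fs),pts,(220,130,340,250),tag+'_s.png',5); ov(load('top'+fs),pts,(235,170,335,275),tag+'_t.png',5)
E
python3 - <<'E'
from ov import W
import numpy as np
for yaw in(-.27,-.29,-.31):
    for loc,w in(((-.092,-.028,0),(.4688,-.011)),((-.087,.036,0),(.4939,.0488)),((.0,0,0),(.5686,-.0126))):
        p=W(loc,0,0,yaw);print(yaw,round(w[0]-p[0],4),round(w[1]-p[1],4))
E
python3 ov.py .566 -.012 -.29 1.15 a
```

```text
-0.27 0.5649 -0.0086
-0.27 0.5681 -0.0091
-0.27 0.5686 -0.0126
-0.29 0.565 -0.0105
-0.29 0.567 -0.0106
-0.29 0.5686 -0.0126
-0.31 0.565 -0.0124
-0.31 0.5658 -0.012
-0.31 0.5686 -0.0126
```

View pics/a_s.png

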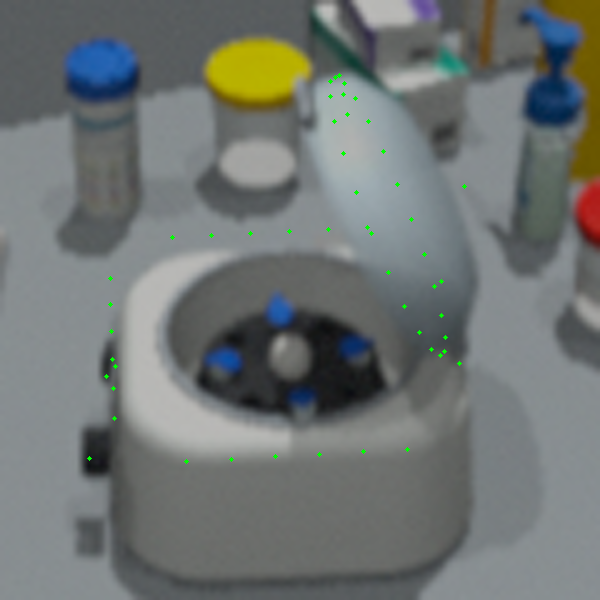

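View pics/a_t.png

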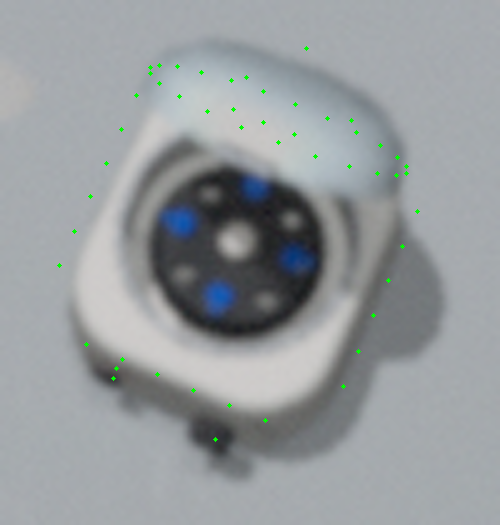

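```bash
python3 ov.py .566 -.012 -.29 1.0 b;python3 ov.py .566 -.012 -.29 1.08 c
python3 -c "
import cv2,numpy as np
cv2.imwrite('pics/bc.png',np.hstack([cv2.imread('pics/b_s.png')[0:400,200:600],cv2.imread('pics/c_s.png')[0:400,200:600]]))
cv2.imwrite('pics/bct.png',np.hstack([cv2.imread('pics/b_t.png')[0:400,100:500],cv2.imread('pics/c_t.png')[0:400,100:500]]))"
```

```text
(no output)
```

View pics/bc.png

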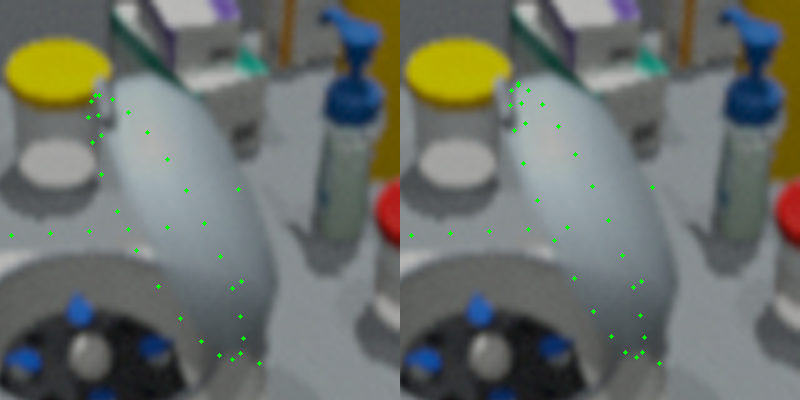

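View pics/bct.png

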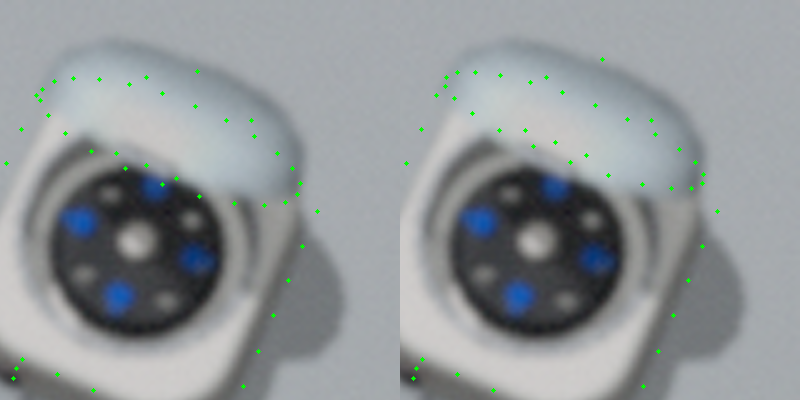

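Call:
{"method": "move_arm", "body": {"series": [{"tx":0.02,"ty":-0.03,"tz":0.03},{"tx":0.025,"ty":-0.035,"tz":0.02},{"tx":0.025,"ty":-0.04,"tz":0.01},{"tx":0.025,"ty":-0.04},{"tx":0.025,"ty":-0.04}], "jaw": 0}}

```text
invalid input at $.series[0]: expected keys tx, ty, tz, spin
```

Call:
{"method": "move_arm", "body": {"series": [{"tx":0.02,"ty":-0.03,"tz":0.03,"spin":0},{"tx":0.025,"ty":-0.035,"tz":0.02,"spin":0},{"tx":0.025,"ty":-0.04,"tz":0.01,"spin":0},{"tx":0.025,"ty":-0.04,"tz":0,"spin":0},{"tx":0.025,"ty":-0.04,"tz":0,"spin":0}], "jaw": 0}}

```text
time_s: 0.6
ee_pos: [0.2964, 0.4111, 0.2728]
orientation: [[-0.001, -0.961, 0.276], [-0.003, 0.276, 0.961], [-1.0, 0.001, -0.004]]
force: [1.4, 0.8, 0.2]
finger_gap: 0.591
```

Call:
{"method": "move_arm", "body": {"series": [{"tx":0.025,"ty":-0.04,"tz":0,"spin":0},{"tx":0.025,"ty":-0.04,"tz":0,"spin":0},{"tx":0.025,"ty":-0.04,"tz":0,"spin":0},{"tx":0.027,"ty":-0.04,"tz":0,"spin":0},{"tx":0.027,"ty":-0.04,"tz":0,"spin":0}]}}

```text
time_s: 1.1
ee_pos: [0.4278, 0.2021, 0.2727]
orientation: [[-0.002, -0.962, 0.274], [-0.003, 0.274, 0.962], [-1.0, 0.001, -0.004]]
force: [1.3, 0.6, -0.2]
finger_gap: 0.154
```

Call:
{"method": "move_arm", "body": {"series": [{"tx":0.027,"ty":-0.04,"tz":0,"spin":0},{"tx":0.027,"ty":-0.04,"tz":0,"spin":0},{"tx":0.027,"ty":-0.04,"tz":0,"spin":0},{"tx":0.027,"ty":-0.04,"tz":0,"spin":0},{"tx":0.02,"ty":-0.03,"tz":0,"spin":0}]}}

```text
time_s: 1.6
ee_pos: [0.5589, 0.0021, 0.2721]
orientation: [[-0.003, -0.961, 0.276], [-0.003, 0.276, 0.961], [-1.0, 0.002, -0.004]]
force: [0.6, 0.6, 0.5]
finger_gap: 0.006
```

Run:
```python
from h import *
s=cap('side','side1.png');t=cap('top','top1.png')
st=state();print(st['ee_pos'],st['force'],st['finger_gap'],proj(s,st['ee_pos']),proj(t,st['ee_pos']))
cv2.imwrite('pics/s1z.png',cv2.resize(s['image'][60:240,210:370,::-1],None,fx=3.3,fy=3.3,interpolation=2))
```

```text
[0.55977478 0.0009349  0.2717659 ] [ 0.58208459 -0.08562572 -0.12575346] 0.0056454110444920155 [271.74043778 130.76983736] [276.89885565 201.46060062]
```

View pics/s1z.png

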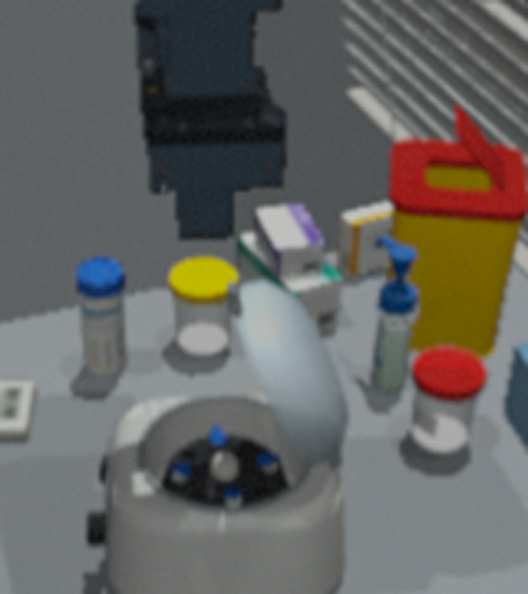

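Run:
```python
from ov import *
for th in np.arange(1.1,-.11,-.1):
    a=th+.218; print(round(th,2),np.round(W((.081-.127*np.cos(a),0,.0965+.127*np.sin(a)),.566,-.012,-.29),4))
```

```text
1.1 [ 0.6132 -0.0261  0.2195]
1.0 [ 0.6016 -0.0226  0.2157]
0.9 [ 0.5904 -0.0193  0.2107]
0.8 [ 0.5797 -0.0161  0.2046]
0.7 [ 0.5697 -0.0131  0.1974]
0.6 [ 0.5604 -0.0103  0.1892]
0.5 [ 0.552  -0.0078  0.1801]
0.4 [ 0.5444 -0.0056  0.1701]
0.3 [ 0.5379 -0.0036  0.1594]
0.2 [ 0.5324 -0.002   0.1481]
0.1 [ 0.528  -0.0007  0.1362]
-0.0 [5.248e-01 3.000e-04 1.240e-01]
-0.1 [0.5228 0.0009 0.1115]
```

Call:
{"method": "move_arm", "body": {"series": [{"tx":0.02,"ty":-0.012,"tz":0,"spin":-0.6},{"tx":0.02,"ty":-0.012,"tz":-0.01,"spin":0},{"tx":0,"ty":0,"tz":-0.015,"spin":0}]}}

```text
time_s: 2.0
ee_pos: [0.6011, -0.0242, 0.2471]
orientation: [[-0.001, -0.957, 0.291], [-0.004, 0.291, 0.957], [-1.0, 0.0, -0.004]]
force: [0.2, 0.1, -1.6]
finger_gap: 0.003
```

Call:
{"method": "move_arm", "body": {"series": [{"tx":0,"ty":0.001,"tz":-0.012,"spin":0},{"tx":0,"ty":0,"tz":-0.01,"spin":0},{"tx":-0.003,"ty":0.001,"tz":-0.005,"spin":0},{"tx":-0.005,"ty":0.0015,"tz":-0.004,"spin":0},{"tx":-0.006,"ty":0.0015,"tz":-0.004,"spin":0}]}}

```text
time_s: 2.5
ee_pos: [0.582, -0.0166, 0.2126]
orientation: [[-0.007, -0.957, 0.289], [-0.003, 0.289, 0.957], [-1.0, 0.006, -0.005]]
force: [-1.2, -0.4, 4.6]
finger_gap: 0.006
```

Run:
```python
from h import *
s=cap('side','side2.png')
cv2.imwrite('pics/s2z.png',cv2.resize(s['image'][100:240,220:340,::-1],None,fx=4,fy=4,interpolation=2))
```

```text
(no output)
```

View pics/s2z.png

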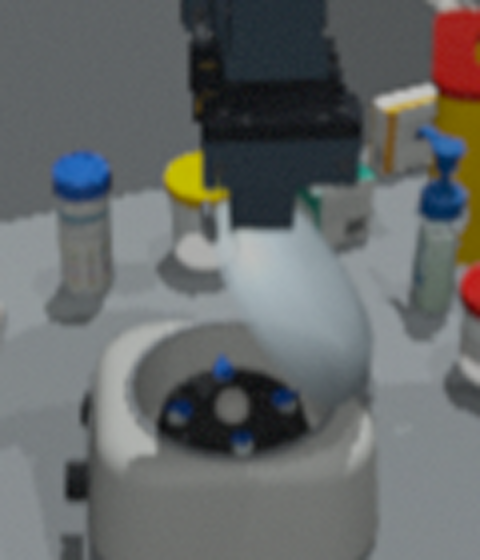

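Call:
{"method": "move_arm", "body": {"series": [{"tx":-0.004,"ty":0.001,"tz":-0.006,"spin":0},{"tx":-0.004,"ty":0.001,"tz":-0.007,"spin":0},{"tx":-0.004,"ty":0.001,"tz":-0.007,"spin":0},{"tx":-0.004,"ty":0.001,"tz":-0.008,"spin":0},{"tx":-0.004,"ty":0.001,"tz":-0.008,"spin":0}]}}

```text
time_s: 3.05
ee_pos: [0.5487, -0.0059, 0.1819]
orientation: [[-0.02, -0.958, 0.285], [0.0, 0.285, 0.959], [-1.0, 0.019, -0.006]]
force: [-1.8, 0.8, 3.5]
finger_gap: 0.005
```

Call:
{"method": "move_arm", "body": {"series": [{"tx":-0.003,"ty":0.001,"tz":-0.008,"spin":0},{"tx":-0.003,"ty":0.001,"tz":-0.008,"spin":0},{"tx":-0.002,"ty":0.001,"tz":-0.008,"spin":0},{"tx":-0.002,"ty":0.001,"tz":-0.008,"spin":0},{"tx":-0.001,"ty":0,"tz":-0.007,"spin":0}]}}

```text
time_s: 3.55
ee_pos: [0.5352, -0.0, 0.1404]
orientation: [[-0.021, -0.959, 0.283], [0.0, 0.283, 0.959], [-1.0, 0.02, -0.006]]
force: [-1.3, 0.1, 2.2]
finger_gap: 0.005
```

Call:
{"method": "move_arm", "body": {"series": [{"tx":-0.002,"ty":0,"tz":-0.005,"spin":0},{"tx":-0.002,"ty":0,"tz":-0.004,"spin":0},{"tx":0,"ty":0,"tz":-0.004,"spin":0},{"tx":0,"ty":0,"tz":-0.003,"spin":0},{"tx":0,"ty":0,"tz":-0.003,"spin":0}]}}

```text
time_s: 4.05
ee_pos: [0.5317, 0.0001, 0.1274]
orientation: [[-0.015, -0.959, 0.283], [-0.0, 0.283, 0.959], [-1.0, 0.015, -0.004]]
force: [-26.2, 3.4, 75.6]
finger_gap: 0.006
```

Call:
{"method": "move_arm", "body": {"series": [{"tx":0,"ty":0,"tz":0.002,"spin":0},{"tx":0,"ty":0,"tz":0.005,"spin":0},{"tx":0,"ty":0,"tz":0.01,"spin":0},{"tx":-0.01,"ty":0.005,"tz":0.02,"spin":0},{"tx":-0.03,"ty":0.015,"tz":0.02,"spin":0}]}}

```text
time_s: 4.55
ee_pos: [0.4936, 0.0188, 0.187]
orientation: [[-0.013, -0.958, 0.285], [-0.001, 0.285, 0.959], [-1.0, 0.012, -0.004]]
force: [0.7, -0.2, -0.2]
finger_gap: 0.007
```

Call:
{"method": "move_arm", "body": {"series": [{"tx":-0.04,"ty":0.02,"tz":0,"spin":0},{"tx":-0.04,"ty":0.02,"tz":0,"spin":0},{"tx":-0.02,"ty":0.02,"tz":0,"spin":0}]}}

```text
time_s: 4.85
ee_pos: [0.3916, 0.0793, 0.1898]
orientation: [[-0.008, -0.958, 0.287], [-0.001, 0.287, 0.958], [-1.0, 0.007, -0.003]]
force: [-1.1, 0.4, -0.1]
finger_gap: 0.005
```

```bash
python3 - <<'E'
from h import *
s=cap('side','side3.png');t=cap('top','top3.png')
st=state();print(st['time_s'],st['ee_pos'],np.round(st['orientation'],3).tolist(),st['force'],proj(s,st['ee_pos']))
cv2.imwrite('pics/s3z.png',cv2.resize(s['image'][100:250,200:340,::-1],None,fx=4,fy=4,interpolation=2))
E
python3 ov.py .566 -.012 -.29 0 d 3.png
```

```text
4.95 [0.39158824 0.0803036  0.18982782] [[-0.008, -0.958, 0.285], [-0.001, 0.285, 0.958], [-1.0, 0.008, -0.003]] [ 0.07834318 -0.56327885 -0.4659968 ] [190.64885042 158.25489493]
```

View pics/d_s.png

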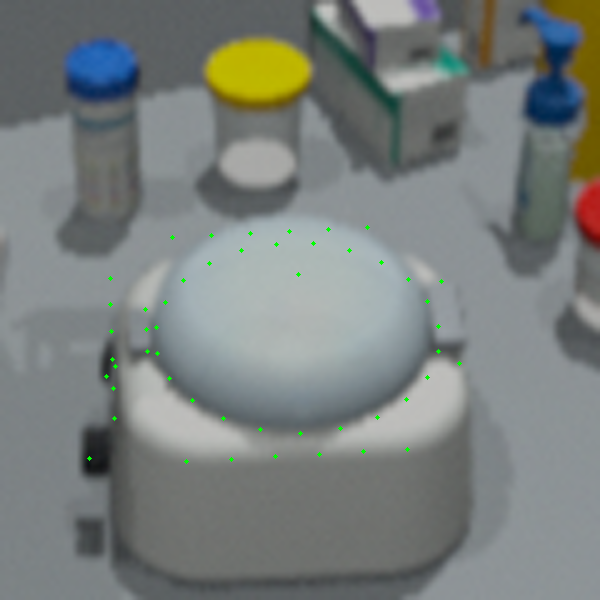

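View pics/d_t.png

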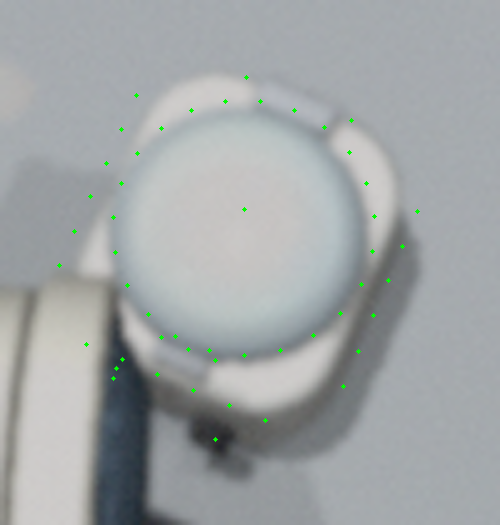

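View pics/s3z.png

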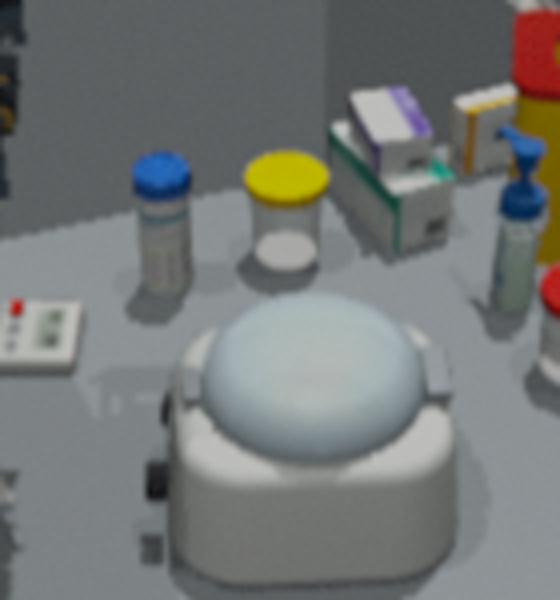

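Call:
{"method": "move_arm", "body": {"series": [{"tx":0.02,"ty":-0.006,"tz":-0.03,"spin":0},{"tx":0.02,"ty":-0.006,"tz":-0.03,"spin":0},{"tx":0.02,"ty":-0.006,"tz":-0.03,"spin":0},{"tx":0.004,"ty":-0.003,"tz":-0.03,"spin":0},{"tx":0,"ty":0,"tz":-0.015,"spin":0}]}}

```text
time_s: 5.45
ee_pos: [0.464, 0.058, 0.0536]
orientation: [[0.004, -0.959, 0.283], [-0.001, 0.283, 0.959], [-1.0, -0.004, 0.0]]
force: [-0.6, 0.3, 0.4]
finger_gap: 0.004
```

Call:
{"method": "move_arm", "body": {"series": [{"tx":-0.002,"ty":0,"tz":-0.008,"spin":0},{"tx":0,"ty":0,"tz":-0.005,"spin":0},{"tx":0,"ty":0,"tz":0,"spin":0}]}}

```text
time_s: 5.75
ee_pos: [0.4627, 0.0571, 0.0385]
orientation: [[0.002, -0.959, 0.284], [-0.001, 0.284, 0.959], [-1.0, -0.002, -0.0]]
force: [-0.2, -0.3, 0.5]
finger_gap: 0.007
```

Run:
```python
from h import *
s=cap('side','side4.png');t=cap('top','top4.png')
st=state();print(st['time_s'],st['ee_pos'],np.round(st['orientation'],3).tolist(),st['force'])
cv2.imwrite('pics/s4z.png',np.hstack([cv2.resize(s['image'][160:260,200:280,::-1],None,fx=5,fy=5,interpolation=2),cv2.resize(t['image'][200:300,220:300,::-1],None,fx=5,fy=5,interpolation=2)]))
```

```text
5.85 [0.46297024 0.05723395 0.03919122] [[0.003, -0.959, 0.284], [-0.001, 0.284, 0.959], [-1.0, -0.003, -0.0]] [ 0.25835513 -0.32818707 -0.35997085]
```

View pics/s4z.png

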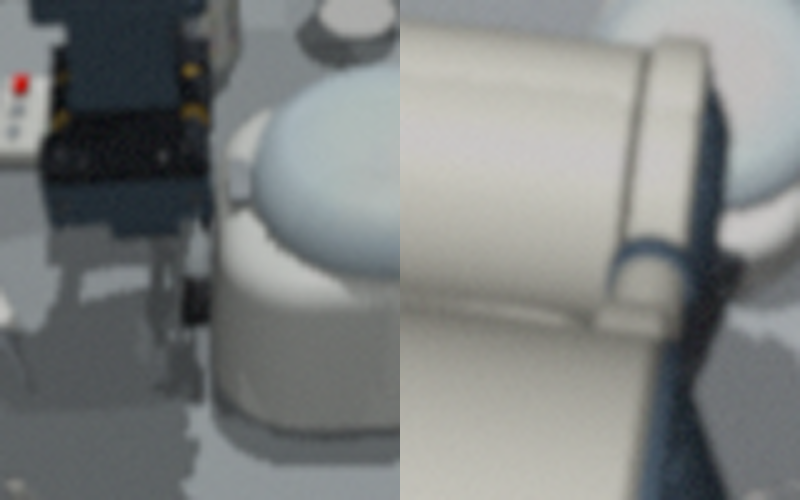

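Call:
{"method": "move_arm", "body": {"series": [{"tx":0.006,"ty":-0.0015,"tz":0,"spin":0},{"tx":0.005,"ty":-0.0015,"tz":0,"spin":0},{"tx":0.0,"ty":0,"tz":0,"spin":0}]}}

```text
time_s: 6.15
ee_pos: [0.4735, 0.0544, 0.0406]
orientation: [[0.002, -0.959, 0.283], [-0.001, 0.283, 0.959], [-1.0, -0.002, -0.0]]
force: [-5.2, 1.5, -2.2]
finger_gap: 0.006
```

Call:
{"method": "move_arm", "body": {"series": [{"tx":0.002,"ty":-0.0006,"tz":0,"spin":0},{"tx":0.0,"ty":0,"tz":0,"spin":0}]}}

```text
time_s: 6.35
ee_pos: [0.4733, 0.0541, 0.0407]
orientation: [[-0.003, -0.959, 0.283], [-0.0, 0.283, 0.959], [-1.0, 0.003, -0.001]]
force: [-1.3, 0.5, -0.8]
finger_gap: 0.004
```

Call:
{"method": "move_arm", "body": {"series": [{"tx":0.003,"ty":-0.001,"tz":0,"spin":0},{"tx":0.003,"ty":-0.001,"tz":0,"spin":0},{"tx":0.002,"ty":-0.0006,"tz":0,"spin":0}]}}

```text
time_s: 6.65
ee_pos: [0.474, 0.0537, 0.0403]
orientation: [[-0.018, -0.959, 0.283], [0.003, 0.283, 0.959], [-1.0, 0.018, -0.002]]
force: [-9.6, 11.7, 4.8]
finger_gap: 0.0
```

Run:
```python
from h import *
s=cap('side','side5.png');t=cap('top','top5.png')
st=state();print(st['time_s'],st['ee_pos'],np.round(st['orientation'],3).tolist(),st['force'],st['ft_torque'])
cv2.imwrite('pics/s5z.png',np.hstack([cv2.resize(s['image'][160:260,200:280,::-1],None,fx=5,fy=5,interpolation=2),cv2.resize(t['image'][200:300,220:300,::-1],None,fx=5,fy=5,interpolation=2)]))
```

```text
6.75 [0.47403484 0.05368114 0.04027824] [[-0.018, -0.959, 0.284], [0.003, 0.284, 0.959], [-1.0, 0.018, -0.002]] [-10.99482743  13.51242294   4.56014486] [2.38498962 2.06314228 0.16520581]
```

View pics/s5z.png

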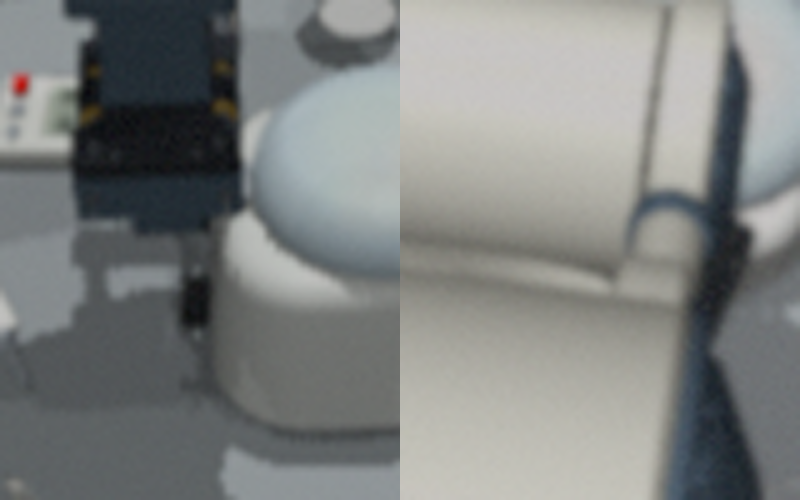

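Call:
{"method": "move_arm", "body": {"series": [{"tx":-0.005,"ty":0.0015,"tz":0,"spin":0},{"tx":-0.002,"ty":0.0005,"tz":0.01,"spin":0},{"tx":0,"ty":0,"tz":0.01,"spin":0},{"tx":0,"ty":0,"tz":0,"spin":0}]}}

```text
time_s: 7.15
ee_pos: [0.4687, 0.0557, 0.0633]
orientation: [[-0.015, -0.959, 0.283], [0.003, 0.283, 0.959], [-1.0, 0.016, -0.001]]
force: [0.0, -0.6, -0.3]
finger_gap: 0.007
```

Run:
```python
from h import *
s=cap('side','side6.png')
st=state();print(st['time_s'],st['ee_pos'],np.round(st['orientation'],3).tolist(),st['force'],st['ft_torque'])
cv2.imwrite('pics/s6z.png',np.hstack([cv2.resize(x['image'][180:240,225:275,::-1],None,fx=8,fy=8,interpolation=2) for x in (load('side0.png'),s)]))
```

```text
7.2 [0.46862418 0.0556782  0.06279571] [[-0.015, -0.959, 0.283], [0.003, 0.283, 0.959], [-1.0, 0.016, -0.001]] [0.29022041 0.01197496 0.51508416] [0.03948174 0.02904659 0.04256146]
```

View pics/s6z.png

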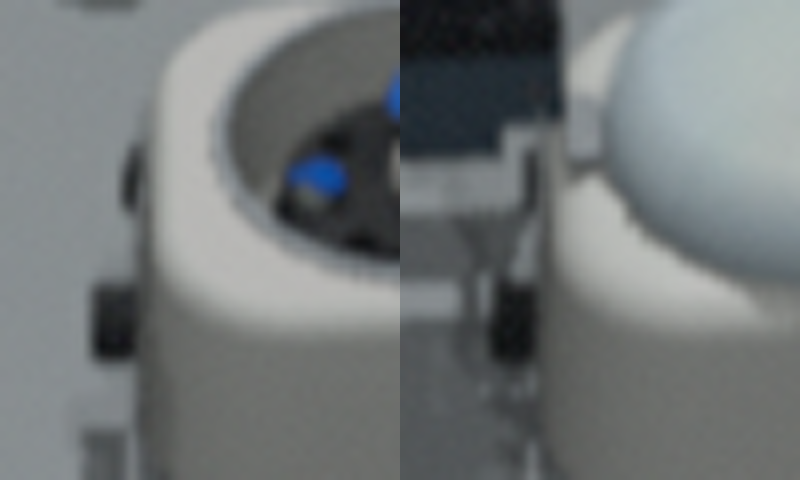

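Call:
{"method": "move_arm", "body": {"series": [{"tx":0.005,"ty":-0.0015,"tz":0,"spin":0},{"tx":0.002,"ty":-0.001,"tz":0,"spin":0},{"tx":0,"ty":0,"tz":0,"spin":0}]}}

```text
time_s: 7.5
ee_pos: [0.4772, 0.0527, 0.0631]
orientation: [[-0.014, -0.959, 0.283], [0.003, 0.283, 0.959], [-1.0, 0.014, -0.001]]
force: [-0.2, -0.3, -0.5]
finger_gap: 0.003
```

Call:
{"method": "move_arm", "body": {"series": [{"tx":0,"ty":0,"tz":-0.004,"spin":0},{"tx":0,"ty":0,"tz":-0.002,"spin":0},{"tx":0,"ty":0,"tz":-0.001,"spin":0},{"tx":0,"ty":0,"tz":0,"spin":0}]}}

```text
time_s: 7.9
ee_pos: [0.477, 0.0526, 0.0548]
orientation: [[-0.015, -0.959, 0.284], [0.003, 0.284, 0.959], [-1.0, 0.015, -0.001]]
force: [-0.4, 0.2, 4.1]
finger_gap: 0.005
```

Call:
{"method": "move_arm", "body": {"series": [{"tx":0,"ty":0,"tz":-0.001,"spin":0},{"tx":0,"ty":0,"tz":-0.001,"spin":0},{"tx":0,"ty":0,"tz":0,"spin":0}]}}

```text
time_s: 8.2
ee_pos: [0.477, 0.0527, 0.0542]
orientation: [[-0.014, -0.959, 0.283], [0.003, 0.283, 0.959], [-1.0, 0.014, -0.001]]
force: [-3.3, -1.2, 13.3]
finger_gap: 0.003
```

Call:
{"method": "move_arm", "body": {"series": [{"tx":0,"ty":0,"tz":-0.0015,"spin":0},{"tx":0,"ty":0,"tz":-0.001,"spin":0},{"tx":0,"ty":0,"tz":0,"spin":0}]}}

```text
time_s: 8.5
ee_pos: [0.4766, 0.0528, 0.0541]
orientation: [[-0.013, -0.959, 0.283], [0.003, 0.283, 0.959], [-1.0, 0.013, -0.001]]
force: [-3.2, -0.4, 12.9]
finger_gap: 0.007
```

Call:
{"method": "move_arm", "body": {"series": [{"tx":0,"ty":0,"tz":-0.003,"spin":0},{"tx":0,"ty":0,"tz":-0.003,"spin":0},{"tx":0,"ty":0,"tz":0,"spin":0}]}}

```text
time_s: 8.8
ee_pos: [0.4748, 0.0531, 0.0516]
orientation: [[-0.013, -0.959, 0.283], [0.003, 0.283, 0.959], [-1.0, 0.013, -0.001]]
force: [-7.8, 0.7, -2.2]
finger_gap: 0.003
```

Call:
{"method": "move_arm", "body": {"series": [{"tx":0,"ty":0,"tz":0.005,"spin":0},{"tx":-0.005,"ty":0.001,"tz":0.02,"spin":0},{"tx":-0.04,"ty":0,"tz":0.03,"spin":0},{"tx":-0.05,"ty":0.0,"tz":0.03,"spin":0},{"tx":-0.03,"ty":0.0,"tz":0.0,"spin":0}]}}

```text
time_s: 9.3
ee_pos: [0.3545, 0.0541, 0.1355]
orientation: [[-0.011, -0.959, 0.283], [0.003, 0.283, 0.959], [-1.0, 0.012, -0.0]]
force: [0.7, -0.3, -0.9]
finger_gap: 0.004
```

Run:
```python
from h import *
s=cap('side','side7.png')
st=state();print(st['time_s'],st['ee_pos'],np.round(st['orientation'],3).tolist(),st['force'])
cv2.imwrite('pics/s7z.png',np.hstack([cv2.convertScaleAbs(cv2.resize(x['image'][190:230,232:257,::-1],None,fx=15,fy=15,interpolation=2),alpha=1.8) for x in (load('side0.png'),s)]))
```

```text
9.35 [0.34907014 0.05429736 0.13430625] [[-0.016, -0.959, 0.282], [0.003, 0.282, 0.959], [-1.0, 0.017, -0.002]] [-7.16250865  1.81592779 -0.94107032]
```

View pics/s7z.png

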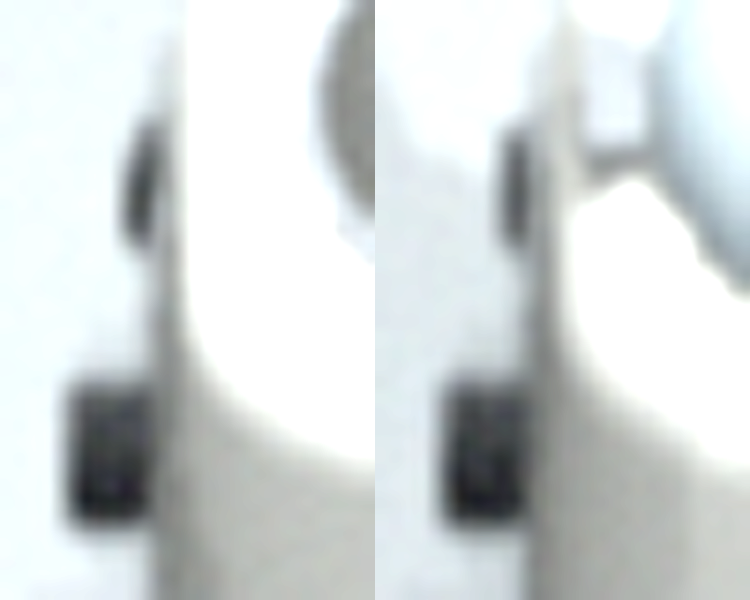

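Call:
{"method": "move_arm", "body": {"series": [{"tx":0.04,"ty":0,"tz":-0.02,"spin":0},{"tx":0.04,"ty":0,"tz":-0.02,"spin":0},{"tx":0.025,"ty":0,"tz":-0.02,"spin":0},{"tx":0.003,"ty":0,"tz":-0.002,"spin":0},{"tx":0,"ty":0,"tz":0,"spin":0}]}}

```text
time_s: 9.85
ee_pos: [0.4598, 0.0544, 0.0716]
orientation: [[-0.013, -0.959, 0.282], [0.003, 0.282, 0.959], [-1.0, 0.013, -0.001]]
force: [-0.4, -0.3, -0.4]
finger_gap: -0.001
```

Call:
{"method": "move_arm", "body": {"series": [{"tx":0.01,"ty":-0.001,"tz":-0.006,"spin":0},{"tx":0.004,"ty":0,"tz":0,"spin":0},{"tx":0,"ty":0,"tz":0,"spin":0}]}}

```text
time_s: 10.15
ee_pos: [0.4736, 0.0534, 0.0663]
orientation: [[-0.013, -0.959, 0.282], [0.003, 0.282, 0.959], [-1.0, 0.013, -0.001]]
force: [-0.4, 0.2, 0.5]
finger_gap: 0.002
```

Call:
{"method": "move_arm", "body": {"series": [{"tx":0.002,"ty":0,"tz":-0.005,"spin":0},{"tx":0,"ty":0,"tz":-0.003,"spin":0},{"tx":0,"ty":0,"tz":0,"spin":0}]}}

```text
time_s: 10.45
ee_pos: [0.4752, 0.0534, 0.0584]
orientation: [[-0.012, -0.959, 0.282], [0.003, 0.282, 0.959], [-1.0, 0.012, -0.001]]
force: [0.6, 0.5, 0.4]
finger_gap: 0.003
```

Call:
{"method": "move_arm", "body": {"series": [{"tx":0.0005,"ty":0,"tz":-0.002,"spin":0},{"tx":0,"ty":0,"tz":-0.001,"spin":0},{"tx":0,"ty":0,"tz":0,"spin":0}]}}

```text
time_s: 10.75
ee_pos: [0.4753, 0.0534, 0.0552]
orientation: [[-0.012, -0.959, 0.282], [0.003, 0.282, 0.959], [-1.0, 0.013, -0.001]]
force: [0.3, 0.8, 0.7]
finger_gap: 0.008
```

Call:
{"method": "move_arm", "body": {"series": [{"tx":0,"ty":0,"tz":-0.0007,"spin":0},{"tx":0,"ty":0,"tz":0,"spin":0}]}}

```text
time_s: 10.95
ee_pos: [0.4754, 0.0535, 0.0546]
orientation: [[-0.012, -0.959, 0.282], [0.003, 0.282, 0.959], [-1.0, 0.012, -0.001]]
force: [0.1, 0.6, 2.3]
finger_gap: 0.01
```

Call:
{"method": "move_arm", "body": {"series": [{"tx":0,"ty":0,"tz":-0.0005,"spin":0},{"tx":0,"ty":0,"tz":-0.0002,"spin":0}]}}

```text
time_s: 11.15
ee_pos: [0.4755, 0.0534, 0.0541]
orientation: [[-0.012, -0.959, 0.282], [0.003, 0.282, 0.959], [-1.0, 0.012, -0.001]]
force: [-0.2, 0.6, 4.5]
finger_gap: 0.007
```

Call:
{"method": "move_arm", "body": {"series": [{"tx":0,"ty":0,"tz":-0.0005,"spin":0},{"tx":0,"ty":0,"tz":-0.0003,"spin":0}]}}

```text
time_s: 11.35
ee_pos: [0.4749, 0.0534, 0.0533]
orientation: [[-0.013, -0.959, 0.282], [0.003, 0.282, 0.959], [-1.0, 0.013, -0.001]]
force: [-2.6, -0.5, -0.3]
finger_gap: 0.005
```

Call:
{"method": "move_arm", "body": {"series": [{"tx":0,"ty":0,"tz":0.004,"spin":0},{"tx":0,"ty":0,"tz":0.015,"spin":0},{"tx":-0.01,"ty":0,"tz":0.01,"spin":0}]}}

```text
time_s: 11.65
ee_pos: [0.4649, 0.0534, 0.0823]
orientation: [[-0.014, -0.959, 0.282], [0.003, 0.282, 0.959], [-1.0, 0.014, -0.001]]
force: [0.7, 0.2, -0.7]
finger_gap: 0.007
```

Run:
```python
from h import *
s=cap('side','side8.png')
st=state();print(st['time_s'],st['ee_pos'],st['force'])
cv2.imwrite('pics/s8z.png',np.hstack([cv2.convertScaleAbs(cv2.resize(x['image'][190:230,232:257,::-1],None,fx=12,fy=12,interpolation=2),alpha=1.8) for x in (load('side7.png'),s)]))
```

```text
11.7 [0.46245706 0.05351425 0.08314563] [-1.43213467 -0.07308147  0.90317453]
```

View pics/s8z.png

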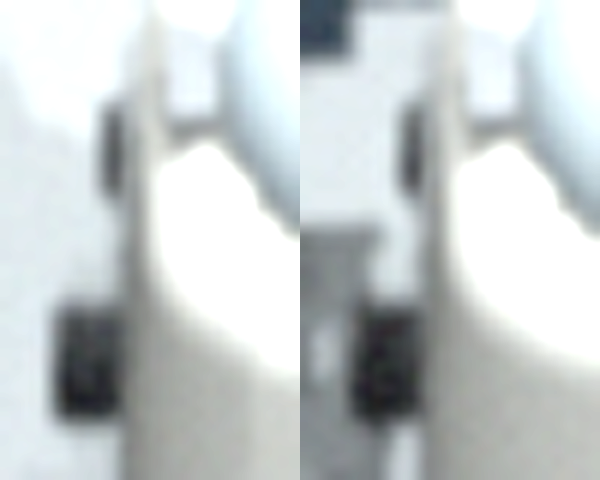

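Call:
{"method": "move_arm", "body": {"series": [{"tx":-0.004,"ty":0.003,"tz":0,"spin":0},{"tx":0,"ty":0.002,"tz":-0.014,"spin":0},{"tx":0,"ty":0,"tz":-0.014,"spin":0},{"tx":0,"ty":0,"tz":-0.004,"spin":0},{"tx":0,"ty":0,"tz":0,"spin":0}], "jaw": 0.026, "newtons": 12}}

```text
time_s: 12.2
ee_pos: [0.4562, 0.0594, 0.0507]
orientation: [[-0.014, -0.959, 0.282], [0.003, 0.282, 0.959], [-1.0, 0.014, -0.001]]
force: [-0.1, -0.5, -0.1]
finger_gap: 0.284
```

Call:
{"method": "move_arm", "body": {"series": [{"tx":0.008,"ty":-0.0024,"tz":-0.0015,"spin":0},{"tx":0.006,"ty":-0.002,"tz":0,"spin":0},{"tx":0.003,"ty":-0.001,"tz":0,"spin":0},{"tx":0,"ty":0,"tz":0,"spin":0}]}}

```text
time_s: 12.6
ee_pos: [0.4756, 0.0534, 0.0501]
orientation: [[-0.012, -0.959, 0.282], [0.003, 0.282, 0.959], [-1.0, 0.013, -0.001]]
force: [-0.8, 0.1, -0.0]
finger_gap: 0.287
```

Call:
{"method": "move_arm", "body": {"series": [{"tx":0.001,"ty":-0.0003,"tz":-0.001,"spin":0},{"tx":0,"ty":0,"tz":0,"spin":0}]}}

```text
time_s: 12.8
ee_pos: [0.477, 0.053, 0.0493]
orientation: [[-0.012, -0.959, 0.282], [0.003, 0.282, 0.959], [-1.0, 0.012, -0.0]]
force: [-0.5, 0.7, -0.2]
finger_gap: 0.286
```

Call:
{"method": "move_arm", "body": {"series": [{"tx":0,"ty":0,"tz":0,"spin":0},{"tx":0,"ty":0,"tz":0,"spin":0},{"tx":0,"ty":0,"tz":0,"spin":0}], "jaw": 0.006, "newtons": 12}}

```text
time_s: 13.1
ee_pos: [0.4763, 0.0538, 0.0493]
orientation: [[-0.013, -0.959, 0.282], [0.004, 0.282, 0.959], [-1.0, 0.013, 0.0]]
force: [-0.1, 14.8, -0.0]
finger_gap: 0.079
```

Call:
{"method": "move_arm", "body": {"series": [{"tx":0,"ty":0,"tz":0,"spin":0},{"tx":0,"ty":0,"tz":0,"spin":0}]}}

```text
time_s: 13.3
ee_pos: [0.4763, 0.055, 0.0494]
orientation: [[-0.012, -0.959, 0.283], [0.006, 0.283, 0.959], [-1.0, 0.013, 0.002]]
force: [0.8, 1.7, -0.6]
finger_gap: 0.069
```

Run:
```python
from h import *
s=cap('side','side9.png')
st=state();print(st['time_s'],st['ee_pos'],st['force'],st['ft_torque'],st['finger_gap']*91.2)
cv2.imwrite('pics/s9z.png',np.hstack([cv2.convertScaleAbs(cv2.resize(x['image'][185:235,225:260,::-1],None,fx=11,fy=11,interpolation=2),alpha=1.8) for x in (load('side8.png'),s)]))
```

```text
13.35 [0.47637029 0.05491539 0.04943672] [ 0.26482886  3.96942857 -0.37662608] [ 0.76632771 -0.15749486  0.03177542] 5.606953464727751
```

View pics/s9z.png

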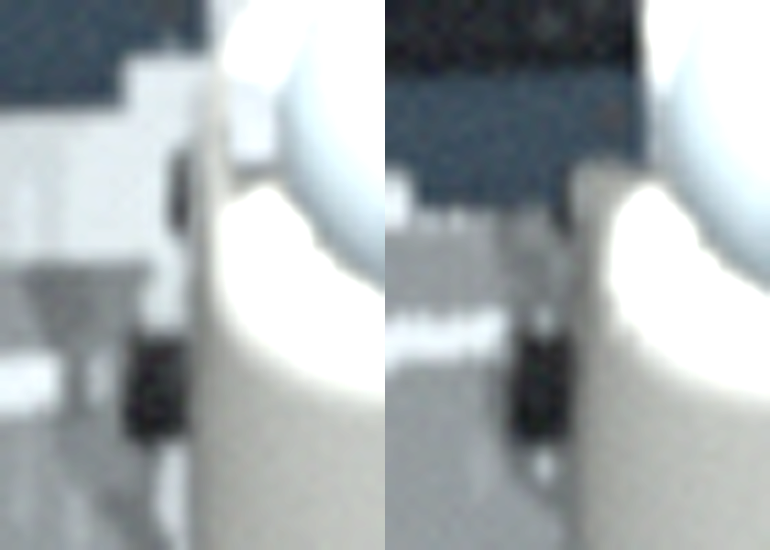

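Call:
{"method": "move_arm", "body": {"series": [{"tx":0,"ty":-0.001,"tz":0,"spin":0},{"tx":0,"ty":-0.0005,"tz":0,"spin":0},{"tx":-0.008,"ty":0.003,"tz":0.0,"spin":0},{"tx":-0.02,"ty":0.02,"tz":0.0,"spin":0},{"tx":-0.03,"ty":0.04,"tz":0.02,"spin":0}], "jaw": 0.026}}

```text
time_s: 13.85
ee_pos: [0.4202, 0.1124, 0.0673]
orientation: [[-0.012, -0.958, 0.287], [0.004, 0.287, 0.958], [-1.0, 0.012, 0.001]]
force: [0.1, 0.4, 0.1]
finger_gap: 0.284
```

Call:
{"method": "move_arm", "body": {"series": [{"tx":-0.01,"ty":0.05,"tz":0.02,"spin":0},{"tx":-0.01,"ty":0.05,"tz":0.02,"spin":0},{"tx":0,"ty":0.04,"tz":0,"spin":0}]}}

```text
time_s: 14.15
ee_pos: [0.3955, 0.2466, 0.1064]
orientation: [[-0.015, -0.957, 0.29], [0.004, 0.29, 0.957], [-1.0, 0.015, -0.001]]
force: [0.9, -1.0, -0.5]
finger_gap: 0.283
```

Run:
```python
from h import *
s=cap('side','side10.png');t=cap('top','top10.png')
st=state();print(st['time_s'],st['ee_pos'],st['force'],st['finger_gap']*91.2)
a=cv2.convertScaleAbs(cv2.resize(s['image'][185:235,225:260,::-1],None,fx=11,fy=11,interpolation=2),alpha=1.8)
b=cv2.convertScaleAbs(cv2.resize(t['image'][225:275,245:282,::-1],None,fx=11,fy=11,interpolation=2),alpha=1.5)
cv2.imwrite('pics/s10z.png',np.hstack([a,b]))
```

```text
14.25 [0.39648349 0.24880473 0.10531519] [ 0.5607149  -0.61019985 -1.30791575] 26.081535096628517
```

View pics/s10z.png

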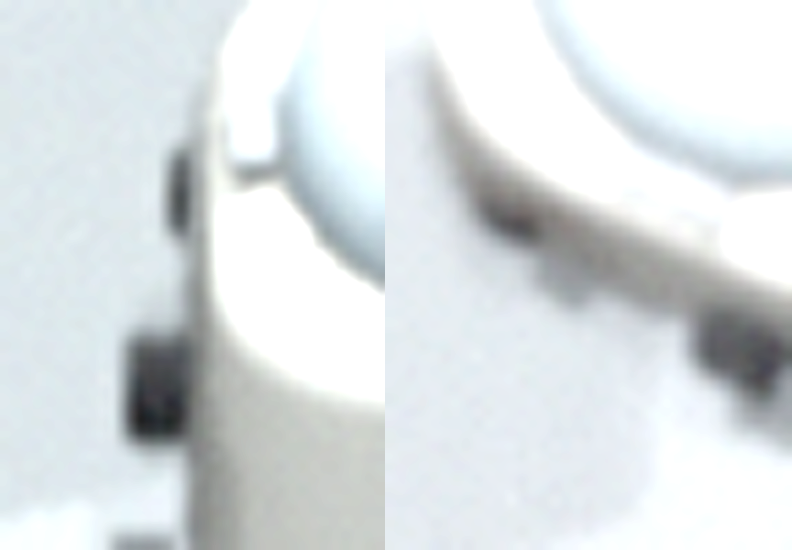

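Run:
```python
from h import *
t=load('top10.png');s=load('side10.png')
im=t['image'].astype(int).sum(2)
def cen(c,box,th):
    x0,y0,x1,y1=box;g=c['image'][y0:y1,x0:x1].astype(float).sum(2);w=np.clip(th-g,0,None);yy,xx=np.mgrid[y0:y1,x0:x1];return (xx*w).sum()/w.sum(),(yy*w).sum()/w.sum(),w.sum()
for th in(200,260):
    r=cen(t,(250,240,261,249),th);k=cen(t,(272,250,283,263),th);print('top',th,r,k)
    rs=cen(s,(238,196,243,208),th);ks=cen(s,(234,213,243,227),th);print('side',rs,ks)
    print(onz(t,*r[:2],.052),onz(t,*k[:2],.054)); print(tri(s,rs[:2],t,r[:2]),tri(s,ks[:2],t,k[:2]))
print(t['image'][240:250,250:262].sum(2)); print(s['image'][194:210,236:246].sum(2))
```

```text
top 200 (np.float64(256.64814814814815), np.float64(245.0), np.float64(54.0)) (np.float64(278.4292452830189), np.float64(257.2688679245283), np.float64(424.0))
side (np.float64(241.0), np.float64(202.58687258687257), np.float64(259.0)) (np.float64(239.0687772925764), np.float64(220.68886462882097), np.float64(3664.0))
[0.49188325 0.04803687 0.052     ] [ 0.46586377 -0.01347137  0.054     ]
(array([0.49340376, 0.04843877, 0.04539789]), np.float64(0.0011901899100409462)) (array([ 0.4680464 , -0.0135811 ,  0.04771723]), np.float64(0.002924922492351434))
top 260 (np.float64(256.41480446927375), np.float64(244.69972067039106), np.float64(716.0)) (np.float64(277.5101965146459), np.float64(256.61104931405265), np.float64(2697.0))
side (np.float64(240.94375703037122), np.float64(202.40044994375702), np.float64(889.0)) (np.float64(239.24461016949152), np.float64(220.39837288135593), np.float64(7375.0))
[0.49261172 0.04875846 0.052     ] [ 0.46731047 -0.0108567   0.054     ]
(array([0.49382332, 0.04921009, 0.04534406]), np.float64(0.0005479074492517519)) (array([ 0.46947792, -0.01088651,  0.04
[... 544 characters left out ...]
8 316 306]]
[[387 385 384 385 383 378 351 348 391 430]
 [386 386 387 384 381 375 345 356 402 418]
 [388 385 391 384 386 374 338 343 389 394]
 [391 384 388 386 382 353 319 327 384 384]
 [385 382 384 383 344 291 287 322 388 389]
 [385 384 388 372 296 213 268 326 395 380]
 [389 385 387 371 262 176 249 318 397 381]
 [385 386 389 370 243 164 245 305 397 405]
 [387 387 395 366 225 140 236 305 399 420]
 [388 386 394 361 223 135 244 307 406 452]
 [385 387 387 362 226 149 245 304 419 491]
 [385 383 386 365 252 177 262 304 419 499]
 [384 383 394 376 317 249 267 288 416 499]
 [386 385 385 383 365 309 281 290 414 497]
 [382 382 386 386 381 336 291 287 408 490]
 [385 390 388 387 378 344 284 284 404 488]]
```

Call:
{"method": "move_arm", "body": {"series": [{"tx":0.0,"ty":-0.045,"tz":0,"spin":-1.0},{"tx":0.0,"ty":-0.045,"tz":0,"spin":0},{"tx":0.02,"ty":-0.045,"tz":-0.02,"spin":0},{"tx":0.02,"ty":-0.035,"tz":-0.025,"spin":0},{"tx":0.004,"ty":-0.006,"tz":-0.006,"spin":0}], "jaw": 0.026}}

```text
time_s: 14.75
ee_pos: [0.4378, 0.072, 0.055]
orientation: [[-0.009, -0.955, 0.295], [0.005, 0.295, 0.955], [-1.0, 0.01, 0.002]]
force: [0.1, 0.1, 0.7]
finger_gap: 0.288
```

Call:
{"method": "move_arm", "body": {"series": [{"tx":0.01,"ty":-0.007,"tz":-0.003,"spin":0},{"tx":0.003,"ty":-0.001,"tz":-0.003,"spin":0},{"tx":0,"ty":0,"tz":0,"spin":0}]}}

```text
time_s: 15.05
ee_pos: [0.4504, 0.0629, 0.0483]
orientation: [[-0.012, -0.955, 0.298], [0.005, 0.298, 0.955], [-1.0, 0.013, 0.002]]
force: [-0.6, -0.6, 0.4]
finger_gap: 0.285
```

Call:
{"method": "move_arm", "body": {"series": [{"tx":0.01,"ty":-0.0035,"tz":-0.0005,"spin":0},{"tx":0.01,"ty":-0.0035,"tz":0,"spin":0},{"tx":0.004,"ty":-0.0012,"tz":0,"spin":0},{"tx":0,"ty":0,"tz":0,"spin":0}]}}

```text
time_s: 15.45
ee_pos: [0.4767, 0.0564, 0.0491]
orientation: [[-0.01, -0.956, 0.294], [0.005, 0.294, 0.956], [-1.0, 0.011, 0.002]]
force: [0.2, -0.1, -0.2]
finger_gap: 0.284
```

Call:
{"method": "move_arm", "body": {"series": [{"tx":0.0,"ty":-0.0022,"tz":-0.001,"spin":0},{"tx":0.001,"ty":-0.0005,"tz":0,"spin":0},{"tx":0,"ty":0,"tz":0,"spin":0}]}}

```text
time_s: 15.75
ee_pos: [0.4773, 0.0538, 0.0481]
orientation: [[-0.01, -0.956, 0.294], [0.005, 0.294, 0.956], [-1.0, 0.011, 0.002]]
force: [0.1, 1.3, 0.8]
finger_gap: 0.286
```

Call:
{"method": "move_arm", "body": {"series": [{"tx":0.001,"ty":-0.0003,"tz":0,"spin":0},{"tx":0,"ty":0,"tz":0,"spin":0}]}}

```text
time_s: 15.95
ee_pos: [0.4781, 0.0535, 0.0481]
orientation: [[-0.01, -0.956, 0.294], [0.005, 0.294, 0.956], [-1.0, 0.011, 0.002]]
force: [0.6, -0.1, 0.3]
finger_gap: 0.285
```

Call:
{"method": "move_arm", "body": {"series": [{"tx":0.001,"ty":-0.0003,"tz":0,"spin":0},{"tx":0,"ty":0,"tz":0,"spin":0}]}}

```text
time_s: 16.15
ee_pos: [0.479, 0.0532, 0.0481]
orientation: [[-0.01, -0.956, 0.294], [0.005, 0.294, 0.956], [-1.0, 0.011, 0.002]]
force: [0.0, -0.2, -0.7]
finger_gap: 0.286
```

Call:
{"method": "move_arm", "body": {"series": [{"tx":0.001,"ty":-0.0003,"tz":0,"spin":0},{"tx":0,"ty":0,"tz":0,"spin":0}]}}

```text
time_s: 16.35
ee_pos: [0.48, 0.0529, 0.0481]
orientation: [[-0.01, -0.956, 0.294], [0.005, 0.294, 0.956], [-1.0, 0.012, 0.002]]
force: [-0.7, 0.1, 0.3]
finger_gap: 0.286
```

Call:
{"method": "move_arm", "body": {"series": [{"tx":0.0005,"ty":0,"tz":0,"spin":0},{"tx":0,"ty":0,"tz":0,"spin":0},{"tx":0,"ty":0,"tz":0,"spin":0}], "jaw": 0.006, "newtons": 12}}

```text
time_s: 16.65
ee_pos: [0.4811, 0.0544, 0.0482]
orientation: [[-0.009, -0.955, 0.295], [0.008, 0.295, 0.956], [-1.0, 0.011, 0.005]]
force: [1.0, 13.6, -1.9]
finger_gap: 0.121
```

Call:
{"method": "move_arm", "body": {"series": [{"tx":0,"ty":0.0003,"tz":0,"spin":0},{"tx":0,"ty":0,"tz":0,"spin":0}]}}

```text
time_s: 16.85
ee_pos: [0.4812, 0.0548, 0.0481]
orientation: [[-0.009, -0.956, 0.294], [0.008, 0.294, 0.956], [-1.0, 0.011, 0.005]]
force: [0.4, -4.2, 0.4]
finger_gap: 0.118
```

Gripping the upper half at about 11 mm. Now pull it outward.

Call:
{"method": "move_arm", "body": {"series": [{"tx":-0.001,"ty":0.0003,"tz":0,"spin":0},{"tx":-0.001,"ty":0.0003,"tz":0,"spin":0},{"tx":0,"ty":0,"tz":0,"spin":0}]}}

```text
time_s: 17.15
ee_pos: [0.4809, 0.0548, 0.0482]
orientation: [[-0.006, -0.956, 0.295], [0.007, 0.294, 0.956], [-1.0, 0.008, 0.005]]
force: [-0.4, 0.4, -4.3]
finger_gap: 0.117
```

Call:
{"method": "move_arm", "body": {"series": [{"tx":-0.002,"ty":0.0006,"tz":0,"spin":0},{"tx":-0.002,"ty":0.0006,"tz":0,"spin":0}]}}

```text
time_s: 17.35
ee_pos: [0.4789, 0.0556, 0.0484]
orientation: [[-0.002, -0.956, 0.295], [0.006, 0.295, 0.956], [-1.0, 0.004, 0.005]]
force: [6.4, -5.3, -4.8]
finger_gap: 0.115
```

Call:
{"method": "move_arm", "body": {"series": [{"tx":-0.002,"ty":0.0006,"tz":0,"spin":0},{"tx":-0.002,"ty":0.0006,"tz":0,"spin":0}]}}

```text
time_s: 17.55
ee_pos: [0.476, 0.0564, 0.0486]
orientation: [[0.0, -0.956, 0.295], [0.006, 0.295, 0.956], [-1.0, 0.001, 0.006]]
force: [-0.1, -0.7, 0.2]
finger_gap: 0.078
```

Slipped off now; open, back away, and look at the rocker.

Call:
{"method": "move_arm", "body": {"series": [{"tx":-0.01,"ty":0.003,"tz":0,"spin":0},{"tx":-0.03,"ty":0.03,"tz":0,"spin":0},{"tx":-0.03,"ty":0.04,"tz":0.02,"spin":0},{"tx":-0.01,"ty":0.04,"tz":0.03,"spin":0},{"tx":0.0,"ty":0.04,"tz":0.0,"spin":0}], "jaw": 0.012}}

```text
time_s: 18.05
ee_pos: [0.3893, 0.2073, 0.0978]
orientation: [[-0.005, -0.953, 0.302], [0.005, 0.302, 0.953], [-1.0, 0.006, 0.003]]
force: [1.0, -0.7, -0.2]
finger_gap: 0.127
```

```bash
cat > look.py <<'E'
from h import *
import sys
n=sys.argv[1]
s=cap('side','side%s.png'%n);t=cap('top','top%s.png'%n)
st=state();print(st['time_s'],st['ee_pos'],st['force'],st['finger_gap']*91.2)
L=[cv2.convertScaleAbs(cv2.resize(x['image'][192:230,232:250,::-1],None,fx=14,fy=14,interpolation=2),alpha=1.8) for x in(load('side0.png'),load('side10.png'),s)]
cv2.imwrite('pics/l%s.png'%n,np.hstack(L))
for x in(load('side0.png'),load('side10.png'),s):
    g=x['image'][198:209,237:245].astype(float).sum(2); w=np.clip(330-g[:,:6],0,None); print([round(v,2) for v in (w*np.arange(6)).sum(1)/np.maximum(w.sum(1),1)])
E
python3 look.py 11
```

```text
18.15 [0.38996906 0.20968542 0.0962121 ] [-0.34724077 -0.50378081  0.37418315] 11.939470830943861
[np.float64(4.64), np.float64(4.5), np.float64(4.43), np.float64(4.19), np.float64(4.05), np.float64(3.93), np.float64(3.88), np.float64(3.95), np.float64(4.42), np.float64(5.0), np.float64(5.0)]
[np.float64(4.52), np.float64(4.13), np.float64(4.04), np.float64(3.99), np.float64(3.97), np.float64(3.95), np.float64(3.95), np.float64(3.97), np.float64(4.32), np.float64(4.7), np.float64(5.0)]
[np.float64(4.53), np.float64(4.06), np.float64(4.02), np.float64(4.05), np.float64(4.07), np.float64(4.06), np.float64(4.04), np.float64(4.08), np.float64(4.39), np.float64(4.75), np.float64(5.0)]
```

View pics/l11.png

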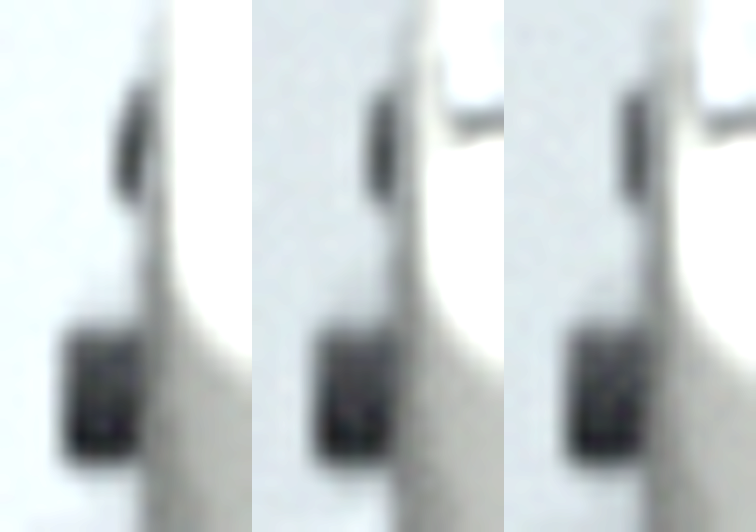

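```bash
cat > slope.py <<'E'
from h import *
from ov import W
import sys
def edge(c,lev=300):
    out=[]
    for r in range(198,209):
        g=c['image'][r,236:243].astype(float).sum(1)
        i=next((k for k in range(1,7) if g[k]<lev),None)
        out.append(None if i is None else round(236+i-1+(g[i-1]-lev)/(g[i-1]-g[i]),2))
    return out
for f in sys.argv[1:]:
    e=edge(load(f)); rr=[(r,x) for r,x in zip(range(198,209),e) if x and 199<=r<=205]
    print(f,e,np.polyfit(*zip(*rr),1)[0])
c=load('side0.png')
for j in(0,.1,.14,.2,.279):
    a=j-.1395;P=[]
    for t in(-9,-6,0,6,9):
        x=-4.1*np.cos(a)-t*np.sin(a); z=t*np.cos(a)-4.1*np.sin(a)
        P.append(proj(c,W((-.082+x/1e3,.030,.045+z/1e3),.563,-.010,-.295)))
    P=np.array(P);print(j,P.round(2).tolist(),np.polyfit(P[:,1],P[:,0],1)[0])
E
python3 slope.py side0.png side6.png side7.png side8.png side10.png side11.png
```

```text
side0.png [np.float64(241.0), np.float64(240.54), np.float64(240.18), np.float64(239.8), np.float64(239.64), np.float64(239.59), np.float64(239.57), np.float64(239.73), np.float64(240.56), None, None] -0.1378571428571462
side6.png [np.float64(237.81), np.float64(237.61), np.float64(239.7), np.float64(239.68), np.float64(239.68), np.float64(239.68), np.float64(239.62), np.float64(239.13), np.float64(237.12), np.float64(241.73), np.float64(248.33)] 0.15714285714285114
side7.png [None, np.float64(240.23), np.float64(239.97), np.float64(239.82), np.float64(239.66), np.float64(239.61), np.float64(239.64), np.float64(239.72), np.float64(240.3), np.float64(241.28), np.float64(241.71)] -0.08571428571428823
side8.png [np.float64(241.0), np.float64(240.0), np.float64(239.71), np.float64(239.68), np.float64(239.59), np.float64(239.51), np.float64(239.49), np.float64(239.66), np.float64(240.36), np.float64(241.34), np.float64(241.77)] -0.058214285714298486
side10.png [np.float64(240.83), np.float64(239.95), np.float64(239.65), np.float64(239.55), np.float64(239.47), np.float64(239.44), np.float6
[... 229 characters left out ...]
at64(239.6), np.float64(239.64), np.float64(239.69), np.float64(240.29), np.float64(241.26), np.float64(241.69)] -0.007142857142862012
0 [[239.52, 206.76], [239.62, 205.9], [239.81, 204.17], [240.01, 202.42], [240.11, 201.55]] -0.11315156855151033
0.1 [[239.87, 206.88], [239.85, 206.02], [239.81, 204.29], [239.77, 202.54], [239.74, 201.66]] 0.02385923779735901
0.14 [[240.01, 206.92], [239.95, 206.06], [239.81, 204.33], [239.67, 202.59], [239.6, 201.71]] 0.0787297215753103
0.2 [[240.23, 206.98], [240.1, 206.12], [239.82, 204.4], [239.54, 202.67], [239.4, 201.8]] 0.1616595563192255
0.279 [[240.53, 207.04], [240.3, 206.19], [239.84, 204.5], [239.37, 202.79], [239.14, 201.93]] 0.2729358969800853
```

Call:
{"method": "move_arm", "body": {"series": [{"tx":0.005,"ty":-0.045,"tz":0,"spin":0},{"tx":0.005,"ty":-0.045,"tz":0,"spin":0},{"tx":0.02,"ty":-0.03,"tz":-0.02,"spin":0},{"tx":0.015,"ty":-0.012,"tz":-0.018,"spin":0},{"tx":0.0,"ty":0,"tz":0,"spin":0}], "jaw": 0.026}}

```text
time_s: 18.65
ee_pos: [0.4312, 0.0748, 0.0572]
orientation: [[-0.006, -0.957, 0.29], [0.006, 0.29, 0.957], [-1.0, 0.007, 0.004]]
force: [0.7, -1.1, 0.4]
finger_gap: 0.288
```

Call:
{"method": "move_arm", "body": {"series": [{"tx":0.015,"ty":-0.008,"tz":-0.004,"spin":0},{"tx":0.015,"ty":-0.005,"tz":-0.002,"spin":0},{"tx":0.008,"ty":-0.002,"tz":0,"spin":0},{"tx":0,"ty":0,"tz":0,"spin":0}]}}

```text
time_s: 19.05
ee_pos: [0.47, 0.0592, 0.0513]
orientation: [[-0.008, -0.957, 0.29], [0.006, 0.29, 0.957], [-1.0, 0.009, 0.004]]
force: [1.0, -0.5, 0.0]
finger_gap: 0.287
```

Call:
{"method": "move_arm", "body": {"series": [{"tx":0.007,"ty":-0.0025,"tz":-0.001,"spin":0},{"tx":0.003,"ty":-0.001,"tz":-0.0005,"spin":0},{"tx":0.001,"ty":0,"tz":0,"spin":0},{"tx":0,"ty":0,"tz":0,"spin":0}]}}

```text
time_s: 19.45
ee_pos: [0.4814, 0.0565, 0.0503]
orientation: [[-0.007, -0.957, 0.289], [0.007, 0.289, 0.957], [-1.0, 0.009, 0.004]]
force: [-0.4, 0.6, 0.4]
finger_gap: 0.287
```

Call:
{"method": "move_arm", "body": {"series": [{"tx":0.001,"ty":-0.0015,"tz":-0.0005,"spin":0},{"tx":0,"ty":0,"tz":0,"spin":0}]}}

```text
time_s: 19.65
ee_pos: [0.4813, 0.0553, 0.0498]
orientation: [[-0.009, -0.957, 0.289], [0.007, 0.289, 0.957], [-1.0, 0.011, 0.004]]
force: [-2.1, 0.5, 0.5]
finger_gap: 0.286
```

Call:
{"method": "move_arm", "body": {"series": [{"tx":0,"ty":0,"tz":0,"spin":0},{"tx":0,"ty":0,"tz":0,"spin":0},{"tx":0,"ty":0,"tz":0,"spin":0},{"tx":0,"ty":0,"tz":0,"spin":0}], "jaw": 0.004, "newtons": 30}}

```text
time_s: 20.05
ee_pos: [0.481, 0.0547, 0.0498]
orientation: [[-0.009, -0.957, 0.288], [0.006, 0.288, 0.958], [-1.0, 0.011, 0.003]]
force: [-0.2, 1.9, -0.3]
finger_gap: 0.1
```

Call:
{"method": "move_arm", "body": {"series": [{"tx":-0.001,"ty":0.0003,"tz":0,"spin":0},{"tx":-0.001,"ty":0.0003,"tz":0,"spin":0}]}}

```text
time_s: 20.25
ee_pos: [0.4805, 0.0549, 0.0499]
orientation: [[-0.006, -0.958, 0.288], [0.005, 0.288, 0.958], [-1.0, 0.008, 0.003]]
force: [4.2, -4.6, -7.3]
finger_gap: 0.103
```

Call:
{"method": "move_arm", "body": {"series": [{"tx":-0.002,"ty":0.0006,"tz":0,"spin":0},{"tx":-0.002,"ty":0.0006,"tz":0,"spin":0}]}}

```text
time_s: 20.45
ee_pos: [0.48, 0.0553, 0.0499]
orientation: [[0.0, -0.958, 0.288], [0.004, 0.288, 0.958], [-1.0, 0.001, 0.004]]
force: [10.9, -9.5, -14.8]
finger_gap: 0.097
```

Call:
{"method": "move_arm", "body": {"series": [{"tx":-0.002,"ty":0.0006,"tz":-0.001,"spin":0},{"tx":-0.002,"ty":0.0006,"tz":-0.0005,"spin":0}]}}

```text
time_s: 20.65
ee_pos: [0.4802, 0.0552, 0.0493]
orientation: [[0.008, -0.958, 0.288], [0.002, 0.288, 0.958], [-1.0, -0.007, 0.005]]
force: [5.9, -9.1, 3.1]
finger_gap: 0.104
```

Call:
{"method": "move_arm", "body": {"series": [{"tx":-0.002,"ty":0.0006,"tz":-0.0005,"spin":0},{"tx":-0.002,"ty":0.0006,"tz":0,"spin":0}]}}

```text
time_s: 20.85
ee_pos: [0.4801, 0.0552, 0.0496]
orientation: [[0.016, -0.958, 0.287], [0.001, 0.287, 0.958], [-1.0, -0.015, 0.005]]
force: [8.7, -9.1, -12.0]
finger_gap: 0.1
```

Call:
{"method": "move_arm", "body": {"series": [{"tx":-0.004,"ty":0.0012,"tz":0,"spin":0},{"tx":-0.004,"ty":0.0012,"tz":0,"spin":0}]}}

```text
time_s: 21.05
ee_pos: [0.4796, 0.0555, 0.0501]
orientation: [[0.029, -0.958, 0.287], [-0.002, 0.287, 0.958], [-1.0, -0.029, 0.006]]
force: [21.6, -18.7, -29.3]
finger_gap: 0.093
```

Call:
{"method": "move_arm", "body": {"series": [{"tx":-0.004,"ty":0.0012,"tz":-0.001,"spin":0},{"tx":-0.004,"ty":0.0012,"tz":-0.001,"spin":0},{"tx":-0.004,"ty":0.0012,"tz":-0.0005,"spin":0}], "jaw": 0.004, "newtons": 45}}

```text
time_s: 21.35
ee_pos: [0.4799, 0.0554, 0.0492]
orientation: [[0.052, -0.957, 0.286], [-0.007, 0.286, 0.958], [-0.999, -0.052, 0.008]]
force: [17.2, -19.7, -14.8]
finger_gap: 0.081
```

Call:
{"method": "move_arm", "body": {"series": [{"tx":-0.004,"ty":0.0012,"tz":-0.0005,"spin":0},{"tx":-0.004,"ty":0.0012,"tz":-0.0005,"spin":0},{"tx":-0.004,"ty":0.0012,"tz":-0.0005,"spin":0},{"tx":-0.004,"ty":0.0012,"tz":-0.0005,"spin":0}]}}

```text
time_s: 21.75
ee_pos: [0.4799, 0.0555, 0.0491]
orientation: [[0.08, -0.955, 0.285], [-0.013, 0.285, 0.959], [-0.997, -0.081, 0.011]]
force: [18.5, -20.2, -19.0]
finger_gap: 0.08
```

Call:
{"method": "move_arm", "body": {"series": [{"tx":-0.005,"ty":0.002,"tz":-0.0005,"spin":0},{"tx":-0.005,"ty":0.002,"tz":-0.0005,"spin":0},{"tx":-0.005,"ty":0.002,"tz":-0.0005,"spin":0},{"tx":-0.005,"ty":0.002,"tz":-0.0005,"spin":0}]}}

```text
time_s: 22.15
ee_pos: [0.4795, 0.0562, 0.0491]
orientation: [[0.114, -0.952, 0.283], [-0.021, 0.283, 0.959], [-0.993, -0.115, 0.012]]
force: [25.5, -35.8, -29.3]
finger_gap: 0.07
```

Call:
{"method": "move_arm", "body": {"series": [{"tx":-0.005,"ty":-0.001,"tz":-0.0005,"spin":0},{"tx":-0.005,"ty":0,"tz":-0.0005,"spin":0},{"tx":-0.005,"ty":0,"tz":-0.0005,"spin":0},{"tx":-0.005,"ty":0,"tz":-0.0005,"spin":0}]}}

```text
time_s: 22.55
ee_pos: [0.4797, 0.0548, 0.0488]
orientation: [[0.148, -0.947, 0.284], [-0.021, 0.284, 0.959], [-0.989, -0.148, 0.022]]
force: [27.0, -1.1, -31.8]
finger_gap: 0.07
```

Call:
{"method": "move_arm", "body": {"series": [{"tx":-0.005,"ty":0.001,"tz":-0.0005,"spin":0},{"tx":-0.005,"ty":0.001,"tz":-0.0005,"spin":0},{"tx":-0.005,"ty":0.001,"tz":-0.0005,"spin":0},{"tx":-0.005,"ty":0.001,"tz":-0.0005,"spin":0}]}}

```text
time_s: 22.95
ee_pos: [0.4796, 0.0557, 0.0487]
orientation: [[0.181, -0.942, 0.283], [-0.023, 0.284, 0.959], [-0.983, -0.18, 0.029]]
force: [26.4, -23.0, -32.5]
finger_gap: 0.06
```

Call:
{"method": "move_arm", "body": {"series": [{"tx":-0.004,"ty":0.001,"tz":-0.0005,"spin":0},{"tx":0,"ty":0,"tz":0,"spin":0},{"tx":0,"ty":0,"tz":0,"spin":0}]}}

```text
time_s: 23.25
ee_pos: [0.481, 0.0548, 0.0476]
orientation: [[0.187, -0.94, 0.284], [-0.025, 0.285, 0.958], [-0.982, -0.187, 0.03]]
force: [2.6, 0.0, -9.9]
finger_gap: 0.082
```

Release, back off along -x, look.

Call:
{"method": "move_arm", "body": {"series": [{"tx":0,"ty":0,"tz":0,"spin":0},{"tx":0,"ty":0,"tz":0,"spin":0},{"tx":-0.015,"ty":0.0045,"tz":0,"spin":0},{"tx":-0.03,"ty":0.02,"tz":0.01,"spin":0},{"tx":-0.02,"ty":0.04,"tz":0.02,"spin":0}], "jaw": 0.03, "newtons": 12}}

```text
time_s: 23.75
ee_pos: [0.4164, 0.1176, 0.0768]
orientation: [[0.187, -0.939, 0.29], [-0.026, 0.29, 0.957], [-0.982, -0.187, 0.03]]
force: [0.5, 1.0, 0.3]
finger_gap: 0.331
```

```bash
python3 look.py 12; python3 slope.py side11.png side12.png | head -2; python3 -c "
from h import *;print(np.round(state()['orientation'],3).tolist())"
```

```text
23.85 [0.41653838 0.12170143 0.07896349] [ 1.06350439 -0.12186272  0.69564278] 29.72642703795676
[np.float64(4.64), np.float64(4.5), np.float64(4.43), np.float64(4.19), np.float64(4.05), np.float64(3.93), np.float64(3.88), np.float64(3.95), np.float64(4.42), np.float64(5.0), np.float64(5.0)]
[np.float64(4.52), np.float64(4.13), np.float64(4.04), np.float64(3.99), np.float64(3.97), np.float64(3.95), np.float64(3.95), np.float64(3.97), np.float64(4.32), np.float64(4.7), np.float64(5.0)]
[np.float64(4.47), np.float64(3.97), np.float64(3.94), np.float64(4.0), np.float64(4.02), np.float64(4.05), np.float64(4.07), np.float64(4.13), np.float64(4.47), np.float64(4.77), np.float64(5.0)]
side11.png [np.float64(240.72), np.float64(239.76), np.float64(239.63), np.float64(239.61), np.float64(239.61), np.float64(239.6), np.float64(239.64), np.float64(239.69), np.float64(240.29), np.float64(241.26), np.float64(241.69)] -0.007142857142862012
side12.png [np.float64(240.72), np.float64(239.62), np.float64(239.57), np.float64(239.56), np.float64(239.55), np.float64(239.63), np.float64(239.67), np.float64(239.85), np.float64(240.45), np.float64(241.38), np.float64(241.7)] 0.03428571428569826
[[0.191, -0.94, 0.283], [-0.024, 0.284, 0.958], [-0.981, -0.19, 0.032]]
```

View pics/l12.png

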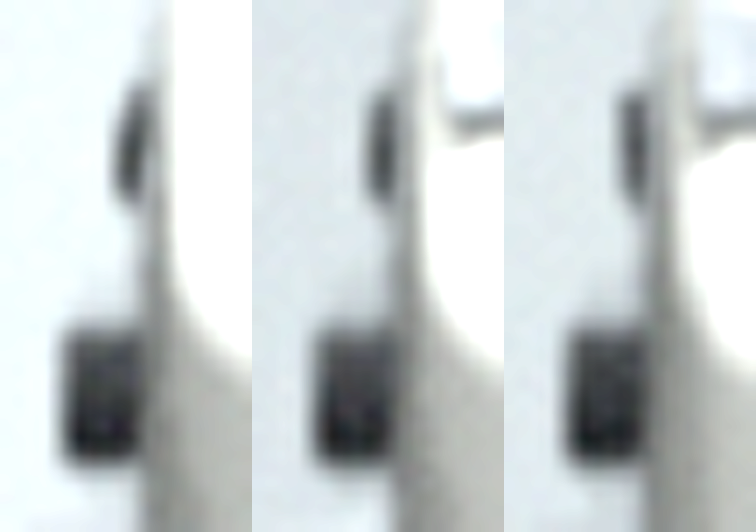

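View pics/side12.png

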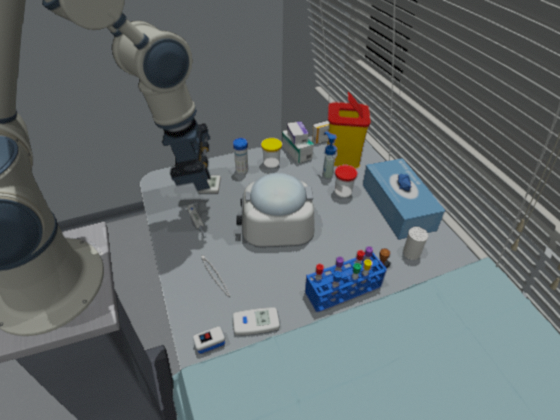

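Call:
{"method": "move_arm", "body": {"series": [{"tx":0.005,"ty":-0.03,"tz":-0.012,"spin":0},{"tx":0.01,"ty":-0.02,"tz":-0.015,"spin":0},{"tx":0.01,"ty":-0.005,"tz":-0.012,"spin":0},{"tx":0,"ty":0,"tz":0,"spin":0}], "jaw": 0}}

```text
time_s: 24.25
ee_pos: [0.443, 0.0673, 0.0406]
orientation: [[0.197, -0.941, 0.277], [-0.022, 0.278, 0.96], [-0.98, -0.195, 0.034]]
force: [-0.6, 0.6, 1.4]
finger_gap: 0.021
```

Call:
{"method": "move_arm", "body": {"series": [{"tx":0.008,"ty":-0.004,"tz":-0.003,"spin":0},{"tx":0.006,"ty":-0.002,"tz":-0.0015,"spin":0},{"tx":0,"ty":0,"tz":0,"spin":0}]}}

```text
time_s: 24.55
ee_pos: [0.4577, 0.0613, 0.0366]
orientation: [[0.197, -0.941, 0.276], [-0.022, 0.278, 0.96], [-0.98, -0.195, 0.034]]
force: [-0.1, -0.4, 0.4]
finger_gap: 0.005
```

Call:
{"method": "move_arm", "body": {"series": [{"tx":0.007,"ty":-0.0025,"tz":-0.0015,"spin":0},{"tx":0.004,"ty":-0.0012,"tz":0,"spin":0},{"tx":0.001,"ty":-0.0003,"tz":0,"spin":0}]}}

```text
time_s: 24.85
ee_pos: [0.4706, 0.0575, 0.0358]
orientation: [[0.198, -0.941, 0.275], [-0.022, 0.277, 0.961], [-0.98, -0.196, 0.034]]
force: [0.0, -0.2, -0.1]
finger_gap: 0.008
```

Call:
{"method": "move_arm", "body": {"series": [{"tx":0.002,"ty":-0.0006,"tz":0,"spin":0},{"tx":0.001,"ty":-0.0003,"tz":0,"spin":0}]}}

```text
time_s: 25.05
ee_pos: [0.4738, 0.0567, 0.0359]
orientation: [[0.198, -0.941, 0.275], [-0.022, 0.277, 0.961], [-0.98, -0.196, 0.034]]
force: [0.4, 0.6, 0.9]
finger_gap: 0.005
```

Call:
{"method": "move_arm", "body": {"series": [{"tx":0.002,"ty":-0.0006,"tz":0,"spin":0},{"tx":0.001,"ty":-0.0003,"tz":0,"spin":0}]}}

```text
time_s: 25.25
ee_pos: [0.4756, 0.0558, 0.0356]
orientation: [[0.195, -0.941, 0.275], [-0.022, 0.276, 0.961], [-0.981, -0.194, 0.034]]
force: [-5.7, 4.1, 3.7]
finger_gap: 0.005
```

Call:
{"method": "move_arm", "body": {"series": [{"tx":0.0015,"ty":-0.0005,"tz":0,"spin":0},{"tx":0.001,"ty":-0.0003,"tz":0,"spin":0}]}}

```text
time_s: 25.45
ee_pos: [0.4754, 0.0554, 0.0351]
orientation: [[0.19, -0.942, 0.275], [-0.021, 0.276, 0.961], [-0.981, -0.189, 0.032]]
force: [-5.1, 2.5, 2.0]
finger_gap: 0.008
```

Call:
{"method": "move_arm", "body": {"series": [{"tx":0.003,"ty":-0.001,"tz":0,"spin":0},{"tx":0.003,"ty":-0.001,"tz":0,"spin":0},{"tx":0.003,"ty":-0.001,"tz":0,"spin":0}]}}

```text
time_s: 25.75
ee_pos: [0.4754, 0.053, 0.033]
orientation: [[0.174, -0.945, 0.275], [-0.021, 0.276, 0.961], [-0.984, -0.173, 0.028]]
force: [-10.6, 4.9, -0.0]
finger_gap: 0.005
```

```bash
python3 look.py 13
python3 - <<'E'
from h import *
s=load('side13.png');cv2.imwrite('pics/s13z.png',cv2.convertScaleAbs(cv2.resize(s['image'][150:240,190:280,::-1],None,fx=6.5,fy=6.5,interpolation=2),alpha=1.6))
print(state()['ft_torque'],state()['orientation'])
E
```

```text
25.85 [0.47531878 0.05291856 0.03286903] [-11.20773164   3.29032227   0.17004827] 0.7066618356169184
[np.float64(4.64), np.float64(4.5), np.float64(4.43), np.float64(4.19), np.float64(4.05), np.float64(3.93), np.float64(3.88), np.float64(3.95), np.float64(4.42), np.float64(5.0), np.float64(5.0)]
[np.float64(4.52), np.float64(4.13), np.float64(4.04), np.float64(3.99), np.float64(3.97), np.float64(3.95), np.float64(3.95), np.float64(3.97), np.float64(4.32), np.float64(4.7), np.float64(5.0)]
[np.float64(1.82), np.float64(2.05), np.float64(2.13), np.float64(2.17), np.float64(2.22), np.float64(2.26), np.float64(2.28), np.float64(2.24), np.float64(2.09), np.float64(1.89), np.float64(2.62)]
[0.75291823 2.20997796 0.18173201] [[ 0.17396203 -0.94547566  0.27534158]
 [-0.02109754  0.27596237  0.96093687]
 [-0.98452634 -0.17297556  0.02805977]]
```

View pics/s13z.png

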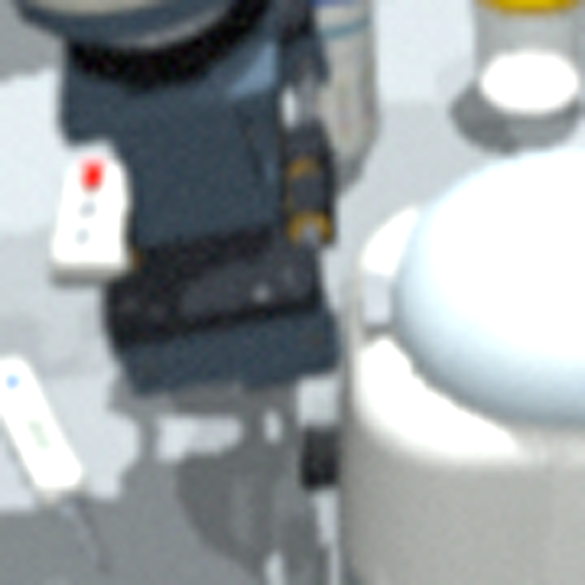

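Call:
{"method": "move_arm", "body": {"series": [{"tx":-0.005,"ty":0.0015,"tz":0,"spin":0},{"tx":-0.02,"ty":0.01,"tz":0.0,"spin":0},{"tx":-0.03,"ty":0.02,"tz":0.02,"spin":0},{"tx":0,"ty":0,"tz":0.01,"spin":0}]}}

```text
time_s: 26.25
ee_pos: [0.4171, 0.0847, 0.0621]
orientation: [[0.171, -0.946, 0.277], [-0.022, 0.278, 0.96], [-0.985, -0.17, 0.027]]
force: [0.1, -0.6, 0.6]
finger_gap: 0.004
```

```bash
python3 look.py 14; python3 slope.py side12.png side14.png | head -2
```

```text
26.35 [0.42148926 0.08416634 0.06276328] [-0.03509529 -0.10071599  0.78431614] 0.46423545790846993
[np.float64(4.64), np.float64(4.5), np.float64(4.43), np.float64(4.19), np.float64(4.05), np.float64(3.93), np.float64(3.88), np.float64(3.95), np.float64(4.42), np.float64(5.0), np.float64(5.0)]
[np.float64(4.52), np.float64(4.13), np.float64(4.04), np.float64(3.99), np.float64(3.97), np.float64(3.95), np.float64(3.95), np.float64(3.97), np.float64(4.32), np.float64(4.7), np.float64(5.0)]
[np.float64(4.42), np.float64(4.0), np.float64(3.94), np.float64(3.99), np.float64(4.0), np.float64(4.03), np.float64(4.04), np.float64(4.18), np.float64(4.5), np.float64(4.77), np.float64(5.0)]
side12.png [np.float64(240.72), np.float64(239.62), np.float64(239.57), np.float64(239.56), np.float64(239.55), np.float64(239.63), np.float64(239.67), np.float64(239.85), np.float64(240.45), np.float64(241.38), np.float64(241.7)] 0.03428571428569826
side14.png [np.float64(240.72), np.float64(239.68), np.float64(239.56), np.float64(239.59), np.float64(239.58), np.float64(239.62), np.float64(239.65), np.float64(239.95), np.float64(240.48), np.float64(241.37), np.float64(241.75)] 0.03642857142856355
```

View pics/l14.png

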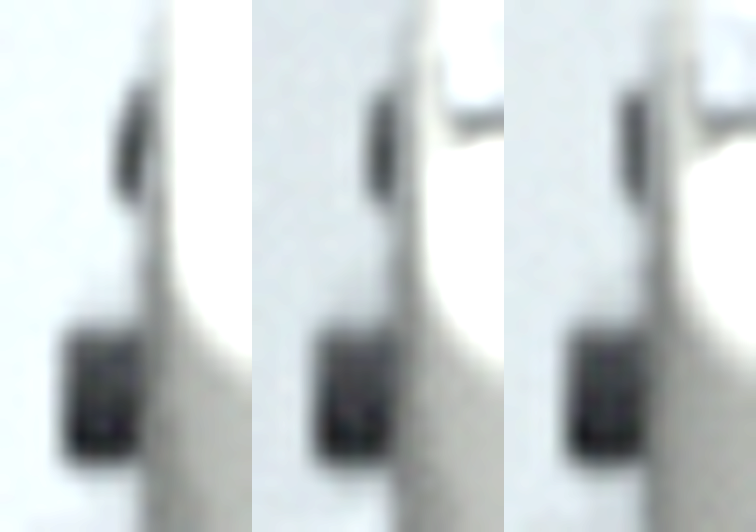

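Call:
{"method": "move_arm", "body": {"series": [{"tx":0.01,"ty":-0.02,"tz":-0.01,"spin":0},{"tx":0.01,"ty":-0.018,"tz":-0.01,"spin":0},{"tx":0.005,"ty":-0.01,"tz":-0.006,"spin":0},{"tx":0,"ty":0,"tz":0,"spin":0}]}}

```text
time_s: 26.75
ee_pos: [0.4508, 0.034, 0.0355]
orientation: [[0.182, -0.944, 0.276], [-0.021, 0.277, 0.961], [-0.983, -0.181, 0.03]]
force: [0.4, 0.2, 0.7]
finger_gap: 0.004
```

Call:
{"method": "move_arm", "body": {"series": [{"tx":0.008,"ty":-0.0024,"tz":0,"spin":0},{"tx":0.006,"ty":-0.0018,"tz":0,"spin":0},{"tx":0.002,"ty":-0.0005,"tz":0,"spin":0}]}}

```text
time_s: 27.05
ee_pos: [0.4682, 0.0293, 0.0354]
orientation: [[0.182, -0.944, 0.277], [-0.021, 0.278, 0.96], [-0.983, -0.181, 0.03]]
force: [-0.3, 0.7, 0.4]
finger_gap: 0.005
```

Call:
{"method": "move_arm", "body": {"series": [{"tx":0.003,"ty":-0.001,"tz":0,"spin":0},{"tx":0.001,"ty":0,"tz":0,"spin":0}]}}

```text
time_s: 27.25
ee_pos: [0.4722, 0.0287, 0.0355]
orientation: [[0.182, -0.944, 0.276], [-0.021, 0.277, 0.961], [-0.983, -0.18, 0.03]]
force: [-3.4, -1.2, -0.3]
finger_gap: 0.006
```

Call:
{"method": "move_arm", "body": {"series": [{"tx":-0.012,"ty":0.004,"tz":0,"spin":0},{"tx":0.0,"ty":0.015,"tz":-0.003,"spin":0},{"tx":0.004,"ty":0.01,"tz":-0.003,"spin":0},{"tx":0,"ty":0,"tz":0,"spin":0}]}}

```text
time_s: 27.65
ee_pos: [0.4609, 0.0594, 0.0298]
orientation: [[0.181, -0.944, 0.276], [-0.021, 0.277, 0.961], [-0.983, -0.18, 0.03]]
force: [0.7, -0.1, -0.6]
finger_gap: 0.005
```

Call:
{"method": "move_arm", "body": {"series": [{"tx":0.008,"ty":-0.0025,"tz":0,"spin":0},{"tx":0.004,"ty":-0.0012,"tz":0,"spin":0},{"tx":0.002,"ty":-0.0006,"tz":0,"spin":0}]}}

```text
time_s: 27.95
ee_pos: [0.4744, 0.0547, 0.0301]
orientation: [[0.181, -0.944, 0.275], [-0.021, 0.276, 0.961], [-0.983, -0.18, 0.03]]
force: [0.5, -0.3, 0.3]
finger_gap: 0.006
```

Call:
{"method": "move_arm", "body": {"series": [{"tx":0.002,"ty":-0.0006,"tz":0,"spin":0},{"tx":0.001,"ty":-0.0003,"tz":0,"spin":0}]}}

```text
time_s: 28.15
ee_pos: [0.4756, 0.0531, 0.0297]
orientation: [[0.177, -0.945, 0.276], [-0.021, 0.277, 0.961], [-0.984, -0.176, 0.029]]
force: [-6.1, 4.7, 0.5]
finger_gap: 0.004
```

Call:
{"method": "move_arm", "body": {"series": [{"tx":0.006,"ty":-0.001,"tz":0,"spin":0},{"tx":0.006,"ty":-0.001,"tz":0,"spin":0},{"tx":0.006,"ty":-0.001,"tz":0.001,"spin":0}]}}

```text
time_s: 28.45
ee_pos: [0.4756, 0.0503, 0.0262]
orientation: [[0.144, -0.95, 0.278], [-0.021, 0.278, 0.96], [-0.989, -0.144, 0.02]]
force: [-21.5, 7.3, -1.9]
finger_gap: 0.007
```

```bash
python3 -c "
from h import *;s=state();print(s['force'],s['ft_torque'])"
```

```text
[-21.48695418   7.25807094  -1.89916465] [1.31971276 3.93326141 0.25542313]
```

Call:
{"method": "move_arm", "body": {"series": [{"tx":-0.006,"ty":0.002,"tz":0,"spin":0},{"tx":-0.02,"ty":0.01,"tz":0.0,"spin":0},{"tx":-0.03,"ty":0.04,"tz":0.03,"spin":0},{"tx":-0.01,"ty":0.04,"tz":0.03,"spin":0},{"tx":0,"ty":0.03,"tz":0,"spin":0}]}}

```text
time_s: 28.95
ee_pos: [0.4096, 0.1659, 0.0828]
orientation: [[0.139, -0.948, 0.287], [-0.022, 0.287, 0.958], [-0.99, -0.139, 0.019]]
force: [0.6, 0.0, 0.2]
finger_gap: 0.005
```

```bash
python3 look.py 15; python3 slope.py side0.png side12.png side14.png side15.png | head -4
python3 - <<'E'
from h import *
a,b=load('top3.png'),load('top15.png')
L=[cv2.convertScaleAbs(cv2.resize(x['image'][232:262,245:285,::-1],None,fx=10,fy=10,interpolation=2),alpha=1.6) for x in (load('top0.png'),b)]
L2=[cv2.convertScaleAbs(cv2.resize(x['image'][190:215,232:252,::-1],None,fx=20,fy=12,interpolation=2),alpha=1.6) for x in (load('side0.png'),load('side15.png'))]
cv2.imwrite('pics/t15z.png',np.vstack([np.hstack(L),np.hstack(L2)]))
E
```

```text
29.05 [0.41034012 0.1671874  0.08123551] [-0.28481604 -0.06852744 -0.53242653] 0.3260934467188378
[np.float64(4.64), np.float64(4.5), np.float64(4.43), np.float64(4.19), np.float64(4.05), np.float64(3.93), np.float64(3.88), np.float64(3.95), np.float64(4.42), np.float64(5.0), np.float64(5.0)]
[np.float64(4.52), np.float64(4.13), np.float64(4.04), np.float64(3.99), np.float64(3.97), np.float64(3.95), np.float64(3.95), np.float64(3.97), np.float64(4.32), np.float64(4.7), np.float64(5.0)]
[np.float64(4.35), np.float64(3.97), np.float64(3.97), np.float64(4.0), np.float64(4.01), np.float64(4.04), np.float64(4.05), np.float64(4.17), np.float64(4.49), np.float64(4.78), np.float64(5.0)]
side0.png [np.float64(241.0), np.float64(240.54), np.float64(240.18), np.float64(239.8), np.float64(239.64), np.float64(239.59), np.float64(239.57), np.float64(239.73), np.float64(240.56), None, None] -0.1378571428571462
side12.png [np.float64(240.72), np.float64(239.62), np.float64(239.57), np.float64(239.56), np.float64(239.55), np.float64(239.63), np.float64(239.67), np.float64(239.85), np.float64(240.45), np.float64(241.38), np.float64(241.7)] 0.03428571428569826
side14.png [np.float64(240.72), np.float64(239.68), np.float64(239.56), np.float64(239.59), np.float64(239.58), np.float64(239.62), np.float64(239.65), np.float64(239.95), np.float64(240.48), np.float64(241.37), np.float64(241.75)] 0.03642857142856355
side15.png [np.float64(240.53), np.float64(239.59), np.float64(239.55), np.float64(239.54), np.float64(239.51), np.float64(239.58), np.float64(239.61), np.float64(239.88), np.float64(240.44), np.float64(241.3), np.float64(241.64)] 0.03678571428571006
```

View pics/t15z.png

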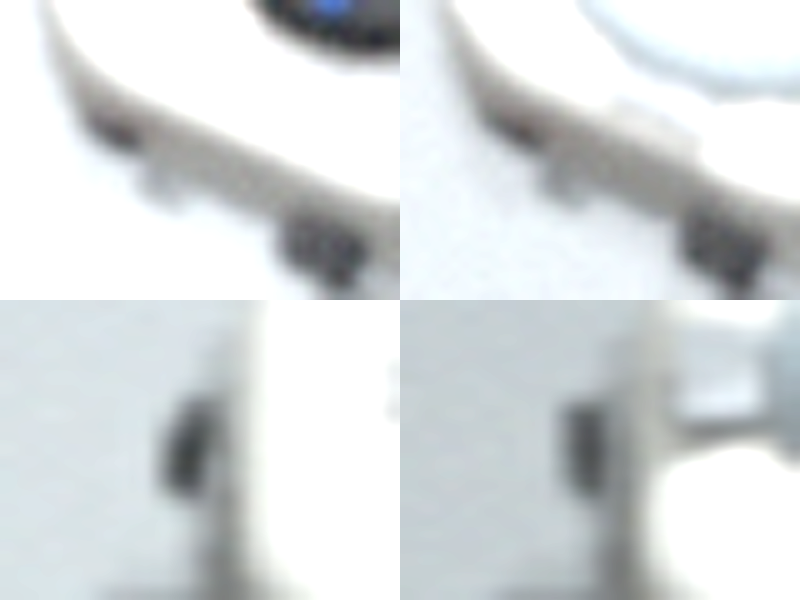

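Run:
```python
from h import *
for f in('side0.png','side10.png','side15.png'):
    print(f);print(load(f)['image'][196:211,237:246].sum(2))
```

```text
side0.png
[[423 422 423 423 408 371 368 416 489]
 [425 426 423 418 376 345 346 412 490]
 [422 426 425 399 300 276 331 417 484]
 [422 427 418 372 239 240 327 417 488]
 [421 426 412 323 194 209 314 417 489]
 [422 427 403 275 155 209 307 415 488]
 [422 428 404 242 129 224 300 415 490]
 [430 430 399 230 132 256 308 409 486]
 [425 426 398 225 145 268 312 413 486]
 [424 425 402 262 187 275 300 408 487]
 [421 427 414 342 267 284 282 407 486]
 [426 428 423 398 346 301 284 404 485]
 [422 424 421 418 372 310 287 404 482]
 [426 421 420 420 374 309 278 390 480]
 [421 419 422 412 364 289 272 385 465]]
side10.png
[[385 391 384 386 374 338 343 389 394]
 [384 388 386 382 353 319 327 384 384]
 [382 384 383 344 291 287 322 388 389]
 [384 388 372 296 213 268 326 395 380]
 [385 387 371 262 176 249 318 397 381]
 [386 389 370 243 164 245 305 397 405]
 [387 395 366 225 140 236 305 399 420]
 [386 394 361 223 135 244 307 406 452]
 [387 387 362 226 149 245 304 419 491]
 [383 386 365 252 177 262 304 419 499]
 [383 394 376 317 249 267 288 416 499]
 [385 385 383 365 309 281 290 414 497]
 [382 386 386 381 336 291 287 408 490]
 [390 388 387 378 344 284 284 404 488]
 [382 386 378 376 328 265 277 389 473]]
side15.png
[[385 388 387 389 376 346 329 341 343]
 [385 385 383 373 353 318 315 338 336]
 [388 386 377 320 282 284 314 338 346]
 [387 389 368 253 198 260 306 340 329]
 [388 389 369 243 168 254 296 347 323]
 [385 392 368 241 160 242 285 345 340]
 [386 393 368 235 152 230 279 346 356]
 [387 390 371 249 157 235 275 352 408]
 [387 388 368 257 171 241 279 372 470]
 [387 384 376 290 190 245 272 390 495]
 [385 386 380 335 255 259 278 402 496]
 [385 388 386 370 313 270 277 412 496]
 [385 387 390 380 337 279 276 410 492]
 [384 384 390 385 343 275 278 404 490]
 [388 384 386 374 332 259 264 395 479]]
```

Run:
```python
from h import *
from ov import W
c=load('side15.png')
print(c['image'][213:228,234:245].sum(2))
# projected knob front disc rim
P=[proj(c,W((-.096,-.028+.013*np.cos(a),.045+.013*np.sin(a)),.563,-.010,-.295)) for a in np.linspace(0,2*np.pi,17)[:-1]]
print(np.round(P,1).tolist())
Q=[proj(c,W((-.087,y,z),.563,-.010,-.295)).round(2).tolist() for y in(.030,.042) for z in(.036,.054)];print(Q)
```

```text
[[390 391 386 369 356 352 346 311 242 246 324]
 [385 385 367 331 318 317 309 277 245 239 298]
 [385 375 330 262 238 243 233 216 224 235 284]
 [386 370 272 183 158 163 158 159 198 232 282]
 [388 368 262 153 124 117 131 135 180 229 279]
 [388 366 248 138 109 117 126 141 184 231 282]
 [389 365 237 128 114 112 124 139 178 236 285]
 [386 366 223 119  98 119  98 119 179 245 280]
 [388 363 220  93  96  95  87 114 190 234 269]
 [391 363 215  84  83  99  80 111 194 232 261]
 [386 368 215  78  67  73  63 105 192 222 264]
 [388 366 258 147 124 113 126 157 200 230 260]
 [390 379 327 271 239 238 235 241 224 233 256]
 [385 382 375 351 328 323 321 291 235 230 248]
 [388 388 386 379 364 355 352 310 238 232 253]]
[[235.9, 217.1], [235.8, 215.9], [235.7, 215.5], [235.6, 215.9], [235.6, 217.1], [235.7, 218.8], [235.7, 220.9], [235.9, 223.0], [236.0, 224.7], [236.1, 225.9], [236.2, 226.2], [236.3, 225.8], [236.3, 224.6], [236.3, 222.9], [236.2, 220.8], [236.1, 218.8]]
[[239.66, 206.94], [239.25, 201.73], [239.61, 203.73], [239.2, 198.52]]
```

Run:
```python
from h import *
from ov import W
c=load('side15.png')
for kind in('flat','convex'):
  for j in(0,.14,.2,.279):
    a=j-.1395;pts=[]
    prof=[(-4.1,-9),(-4.1,9),(0,9),(0,-9)] if kind=='flat' else [(-5+9*np.tan(.14),-9),(-5,0),(-5+9*np.tan(.14),9),(0,9),(0,-9)]
    for y in(.030,.042):
        for x,z in prof:
            X=x*np.cos(a)-z*np.sin(a); Z=z*np.cos(a)+x*np.sin(a)
            if kind=='flat' or True: pts.append(proj(c,W((-.082+X/1e3,y,.045+Z/1e3),.563,-.010,-.295)))
    im=np.zeros((400,400),np.uint8)  # 20x around (232,192)
    h=cv2.convexHull(np.array([(np.array(p)-[232,192]+.5)*20 for p in pts],np.float32)).astype(np.int32)
    cv2.fillPoly(im,[h],255)
    im=cv2.GaussianBlur(im,(0,0),12); m=cv2.resize(im,(20,20),interpolation=cv2.INTER_AREA)
    print(kind,j,(m[5:16,8]/255).round(2).tolist(),(m[5:16,7]/255).round(2).tolist())
for f,b in(('side0.png',423),('side10.png',385),('side15.png',387)):
    im=load(f)['image'].sum(2).astype(float); print(f,((b-im[197:208,240])/(b-130)).round(2).tolist(),((b-im[197:208,239])/(b-130)).round(2).tolist())
```

```text
flat 0 [0.01, 0.15, 0.44, 0.58, 0.65, 0.71, 0.76, 0.78, 0.76, 0.67, 0.29] [0.0, 0.02, 0.07, 0.1, 0.13, 0.18, 0.22, 0.24, 0.24, 0.2, 0.09]
flat 0.14 [0.01, 0.18, 0.57, 0.71, 0.71, 0.7, 0.67, 0.62, 0.58, 0.5, 0.24] [0.0, 0.05, 0.16, 0.19, 0.18, 0.17, 0.15, 0.12, 0.1, 0.08, 0.04]
flat 0.2 [0.01, 0.18, 0.62, 0.8, 0.82, 0.8, 0.74, 0.66, 0.57, 0.45, 0.2] [0.0, 0.07, 0.23, 0.3, 0.3, 0.27, 0.21, 0.15, 0.1, 0.06, 0.02]
flat 0.279 [0.01, 0.16, 0.62, 0.85, 0.89, 0.88, 0.81, 0.68, 0.53, 0.36, 0.15] [0.0, 0.08, 0.33, 0.45, 0.44, 0.4, 0.28, 0.16, 0.09, 0.04, 0.01]
convex 0 [0.01, 0.14, 0.45, 0.67, 0.78, 0.8, 0.79, 0.78, 0.75, 0.63, 0.27] [0.0, 0.02, 0.07, 0.16, 0.24, 0.27, 0.25, 0.24, 0.22, 0.17, 0.07]
convex 0.14 [0.01, 0.16, 0.55, 0.73, 0.78, 0.8, 0.79, 0.77, 0.69, 0.53, 0.22] [0.0, 0.04, 0.14, 0.21, 0.26, 0.27, 0.26, 0.24, 0.18, 0.09, 0.03]
convex 0.2 [0.01, 0.17, 0.59, 0.77, 0.8, 0.8, 0.8, 0.78, 0.68, 0.47, 0.19] [0.0, 0.05, 0.19, 0.26, 0.27, 0.27, 0.26, 0.24, 0.16, 0.07, 0.02]
convex 0.279 [0.01, 0.15, 0.59, 0.82, 0.85, 0.85, 0.84, 0.8, 0.67, 0.41, 0.15] [0.0, 0.07, 0.27, 0.36, 0.36, 0.34, 0.31, 0.26, 0.16, 0.06, 0.01]
side0.png [0.02, 0.08, 0.17, 0.34, 0.51, 0.62, 0.66, 0.68, 0.55, 0.28, 0.09] [0.0, -0.01, 0.02, 0.04, 0.07, 0.06, 0.08, 0.09, 0.07, 0.03, 0.0]
side10.png [0.01, 0.16, 0.35, 0.48, 0.56, 0.63, 0.64, 0.62, 0.52, 0.27, 0.08] [-0.0, 0.01, 0.05, 0.05, 0.06, 0.07, 0.09, 0.09, 0.08, 0.04, 0.01]
side15.png [0.05, 0.26, 0.52, 0.56, 0.57, 0.59, 0.54, 0.51, 0.38, 0.2, 0.07] [0.02, 0.04, 0.07, 0.07, 0.07, 0.07, 0.06, 0.07, 0.04, 0.03, 0.0]
```

Run:
```python
from h import *
t=load('top0.png');s=load('side0.png')
print('vial',onz(t,189.5,214,.104),onz(s,240.5,144,.104))
for f in('side15.png',):
    c=load(f);im=c['image'].astype(int);m=(im[...,0]-im[...,1]>50);m[:, :195]=0;m[:, 225:]=0;m[:165]=0;m[195:]=0
    ys,xs=np.nonzero(m);print(len(xs), xs.mean() if len(xs) else 0, ys.mean() if len(xs) else 0)
g=cv2.resize(s['image'][165:205,190:225,::-1],None,fx=8,fy=8,interpolation=2)
tt=cv2.resize(t['image'][240:280,180:222,::-1],None,fx=8,fy=8,interpolation=2)
cv2.imwrite('pics/timer.png',np.hstack([g,tt]))
```

```text
vial [0.54445291 0.22644343 0.104     ] [0.54861354 0.21512699 0.104     ]
12 203.75 176.33333333333334
```

View pics/timer.png

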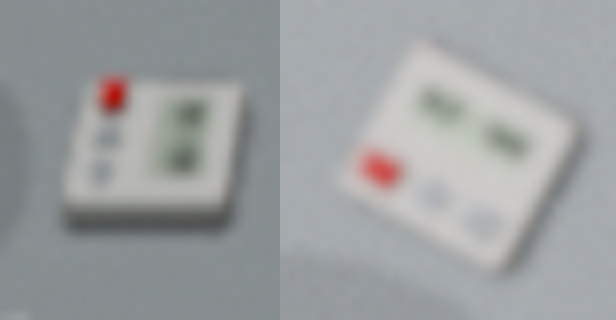

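Call:
{"method": "move_arm", "body": {"series": [{"tx":0.015,"ty":0.02,"tz":-0.01,"spin":0},{"tx":0.012,"ty":0.02,"tz":-0.01,"spin":0},{"tx":0.004,"ty":0.006,"tz":-0.01,"spin":0},{"tx":0,"ty":0,"tz":0,"spin":0}]}}

```text
time_s: 29.45
ee_pos: [0.4423, 0.2135, 0.0503]
orientation: [[0.14, -0.949, 0.283], [-0.021, 0.283, 0.959], [-0.99, -0.14, 0.02]]
force: [0.1, -0.5, -0.5]
finger_gap: 0.004
```

Call:
{"method": "move_arm", "body": {"series": [{"tx":0.004,"ty":0.005,"tz":-0.01,"spin":0},{"tx":0.001,"ty":0.001,"tz":-0.007,"spin":0},{"tx":0,"ty":0,"tz":-0.002,"spin":0},{"tx":0,"ty":0,"tz":0,"spin":0}]}}

```text
time_s: 29.85
ee_pos: [0.4462, 0.217, 0.0294]
orientation: [[0.137, -0.949, 0.285], [-0.023, 0.284, 0.958], [-0.99, -0.138, 0.018]]
force: [0.0, -0.0, 0.1]
finger_gap: 0.008
```

Run:
```python
from h import *
s=cap('side','side16.png');st=state();p=np.array(st['ee_pos']);R=np.array(st['orientation']);print(st['time_s'],p,st['force'])
print('low edge',p+R[:,1]*.016, 'btn local rel TCP',(R.T@(np.array([.4343,.2183,.0205])-p)).round(4))
cv2.imwrite('pics/s16z.png',cv2.convertScaleAbs(cv2.resize(s['image'][120:220,170:260,::-1],None,fx=6,fy=6,interpolation=2),alpha=1.5))
```

```text
29.9 [0.44616154 0.21703352 0.02954326] [-0.24632003  0.46547372 -0.3596502 ]
low edge [0.4309815  0.22158061 0.0273318 ] btn local rel TCP [ 0.0073  0.0129 -0.0023]
```

View pics/s16z.png

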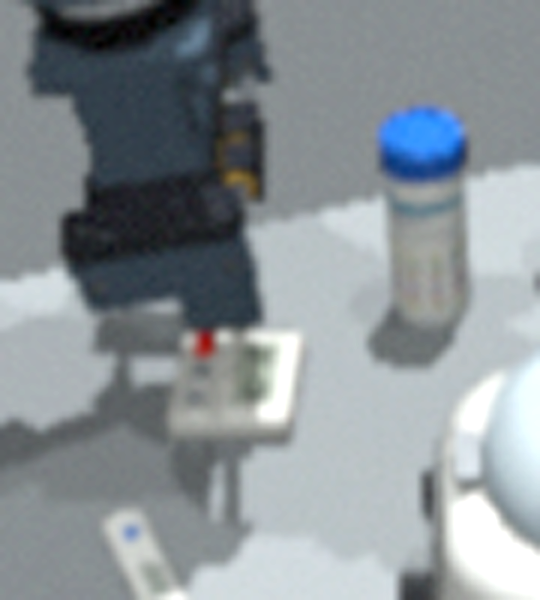

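Call:
{"method": "move_arm", "body": {"series": [{"tx":-0.001,"ty":0,"tz":-0.004,"spin":0},{"tx":0,"ty":0,"tz":-0.002,"spin":0},{"tx":0,"ty":0,"tz":-0.001,"spin":0}]}}

```text
time_s: 30.2
ee_pos: [0.4452, 0.2167, 0.0227]
orientation: [[0.138, -0.949, 0.285], [-0.022, 0.285, 0.958], [-0.99, -0.139, 0.018]]
force: [0.0, 0.2, 1.5]
finger_gap: 0.007
```

Call:
{"method": "move_arm", "body": {"series": [{"tx":0,"ty":0,"tz":-0.0015,"spin":0},{"tx":0,"ty":0,"tz":-0.001,"spin":0}]}}

```text
time_s: 30.4
ee_pos: [0.4453, 0.2168, 0.0203]
orientation: [[0.139, -0.949, 0.285], [-0.022, 0.284, 0.958], [-0.99, -0.139, 0.019]]
force: [-0.7, -0.1, 3.5]
finger_gap: 0.006
```

Call:
{"method": "move_arm", "body": {"series": [{"tx":0,"ty":0,"tz":-0.0015,"spin":0},{"tx":0,"ty":0,"tz":-0.001,"spin":0},{"tx":0,"ty":0,"tz":0,"spin":0}]}}

```text
time_s: 30.7
ee_pos: [0.4454, 0.2168, 0.0192]
orientation: [[0.14, -0.948, 0.284], [-0.022, 0.284, 0.959], [-0.99, -0.141, 0.019]]
force: [-4.6, -1.1, 18.0]
finger_gap: 0.005
```

Bottomed out (18 N). Lift straight up and check.

Call:
{"method": "move_arm", "body": {"series": [{"tx":0,"ty":0,"tz":0.004,"spin":0},{"tx":0,"ty":0,"tz":0.015,"spin":0},{"tx":0,"ty":0,"tz":0.04,"spin":0},{"tx":0,"ty":0.03,"tz":0.04,"spin":0},{"tx":-0.03,"ty":0.04,"tz":0.03,"spin":0}]}}

```text
time_s: 31.2
ee_pos: [0.4189, 0.2799, 0.1455]
orientation: [[0.135, -0.948, 0.289], [-0.024, 0.289, 0.957], [-0.991, -0.136, 0.016]]
force: [0.2, 1.1, -0.5]
finger_gap: 0.009
```

Call:
{"method": "move_arm", "body": {"series": [{"tx":-0.03,"ty":0.04,"tz":0,"spin":0},{"tx":-0.03,"ty":0.04,"tz":0,"spin":0},{"tx":0,"ty":0,"tz":0,"spin":0}]}}

```text
time_s: 31.5
ee_pos: [0.3569, 0.3664, 0.1504]
orientation: [[0.142, -0.947, 0.288], [-0.018, 0.288, 0.957], [-0.99, -0.141, 0.024]]
force: [0.5, 0.0, -0.7]
finger_gap: 0.005
```

```bash
python3 look.py 17
python3 - <<'E'
from h import *
for f,b in(('side0.png',423),('side15.png',387),('side17.png',0)):
    im=load(f)['image'].sum(2).astype(float); b=b or im[197:208,237].mean(); print(f,((b-im[197:208,240])/(b-130)).round(2).tolist())
for n,b in(('side',(195,170,220,192)),('top',(185,250,200,272))):
    for k in('0','17'):
        c=load(n+k+'.png');im=c['image'].astype(int);m=im[...,0]-im[...,1]>50;x0,y0,x1,y1=b
        ys,xs=np.nonzero(m[y0:y1,x0:x1]);print(n,k,len(xs),onz(c,xs.mean()+x0,ys.mean()+y0,.0205).round(4) if len(xs) else None)
E
```

```text
31.6 [0.35901853 0.36324589 0.14995417] [ 0.88759496 -0.02663605  0.11591271] 0.4574586020364398
[np.float64(4.64), np.float64(4.5), np.float64(4.43), np.float64(4.19), np.float64(4.05), np.float64(3.93), np.float64(3.88), np.float64(3.95), np.float64(4.42), np.float64(5.0), np.float64(5.0)]
[np.float64(4.52), np.float64(4.13), np.float64(4.04), np.float64(3.99), np.float64(3.97), np.float64(3.95), np.float64(3.95), np.float64(3.97), np.float64(4.32), np.float64(4.7), np.float64(5.0)]
[np.float64(4.48), np.float64(3.94), np.float64(3.92), np.float64(4.0), np.float64(4.02), np.float64(4.07), np.float64(4.07), np.float64(4.22), np.float64(4.52), np.float64(5.0), np.float64(5.0)]
side0.png [0.02, 0.08, 0.17, 0.34, 0.51, 0.62, 0.66, 0.68, 0.55, 0.28, 0.09]
side15.png [0.05, 0.26, 0.52, 0.56, 0.57, 0.59, 0.54, 0.51, 0.38, 0.2, 0.07]
side17.png [0.04, 0.23, 0.48, 0.55, 0.54, 0.55, 0.49, 0.46, 0.38, 0.18, 0.08]
side 0 12 [0.4353 0.2172 0.0205]
side 17 11 [0.4357 0.2169 0.0205]
top 0 16 [0.4333 0.2194 0.0205]
top 17 16 [0.4333 0.2194 0.0205]
```

View pics/side17.png

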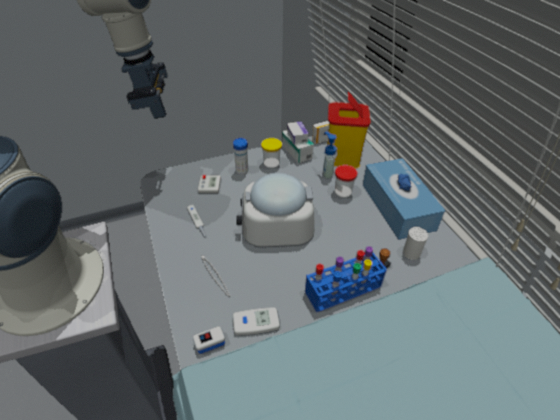

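View pics/top17.png

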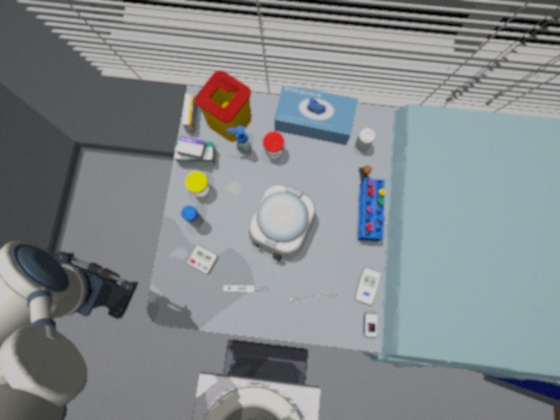

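```bash
python3 -c "
from h import *;print(manip.close_job());print(state()['time_s'])"
```

```text
the job is handed in; nothing more can be done
None
the job is handed in; nothing more can be done
```

I closed the lid, tipped the rocker over to on, pressed the timer's red button, and handed the job in at about 31.6 s. I think all three steps are met, but the rocker angle is the one I could not confirm directly.

- **Lid:** I pushed it down along its arc with closed fingertips. Later pictures show it shut. The wrist force reached about 76 N when it bottomed out, so the last few millimetres were firmer than the task's "gently". That is under the 120 N wrist limit.
- **Rocker:** With the gripper pointing straight down, pushing on the rocker only brought it to about mid travel, and in two tries at pushing down on its top edge the finger slipped off. I then gripped its upper half and pulled, which tilted the tool about 0.19 rad. With that tilt I pressed the lower half at 6 to 21 N. It did not move further across three presses and three pictures, which fits the end stop at on. A naive reading of the silhouette edge gave a smaller angle (about 0.12 rad). Comparing silhouettes at off, mid travel and the end, together with where the finger made contact, pointed to fully on.
- **Timer:** The red button bottomed out (18 N, about 3.5 mm down after contact) and I lifted straight up. Its position in both views is unchanged to within 0.5 mm.
- **Other things:** By eye in the last two pictures the bystanders are where they were, and the arm was clear of everything. I did not measure each bystander.

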